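# Set a glass indexing table back to the red peg

### The job

Set the indexing table back to the red peg: throw its red holding pawl right over so that it stays clear, then turn the wheel backwards (clockwise from above) by its crank until the pointer is a finger's breadth short of the red peg. Put the pawl down into the teeth again and ease the wheel on backwards until a tooth bears firmly on the pawl, fully down, with the pointer at the red peg; then let go. Be gentle: never drive the teeth hard against the pawl, do not touch the glass flask and leave everything else on the bench alone.

Things in the scene. Friction and masses are not known exactly. Their poses are not given: they have to be found in the camera images.
- stand: Round blue stand with a dark steel top, 310 mm across, 20 mm high, fixed to the bench; z and angles below are in its frame. Origin: on the wheel's upright axis at bench level; z up; x points from the axis to the pawl's nose. It carries a steel wheel, 164 mm across, top at z = 50 mm, with 10 brass ratchet teeth (z = 50 to 60 mm). The pawl is at its +x side, the crank at its -x side.
- wheel (a joint): Angle of the wheel (rad), growing as it turns BACKWARDS (clockwise from above). Teeth come to bear on the lowered pawl near 0, 0.63, 1.26 and 1.88, but the tooth ring sits up to 0.09 off either way, so feel for it. It stays where left: 2.5 N at the knob plus drag turns it back (6.5 N forwards); 6 to 12 N at the knob seats a tooth firmly, over 18 N is too much.
- pointer (a point): The small red pointer at the crank arm's outer end; the point is 120 mm from the wheel's axis, z = 70 mm. Stop it about 18 mm (0.15 rad) short of the red peg before lowering the pawl: the nose then falls into the flat gap between two teeth (gap play about 0.27 rad) and the right tooth is the next to come.
- knob_grip (a point): Grip point of the black crank knob, an upright free-spinning cylinder 22 mm across, z = 78 to 122 mm, 100 mm from the wheel's axis. The point is on its centre line at z = 104 mm. It stands on the yellow crank arm (top at z = 74 mm), which points along 225 degrees minus the wheel angle (anticlockwise from the stand's +x).
- peg_red: Red upright peg, 12 mm across, z = 20 to 50 mm, fixed on the stand 138 mm from the wheel's axis; origin at the centre of its foot. It stands at 189, 153 or 117 degrees in the stand's frame: one, two or three teeth back from the start. With that tooth bearing on the pawl, the pointer points at it, within 0.09 rad. White pegs stand at the other two places.
- pawl (a joint): Angle of the holding pawl (rad): 0 = down, red arm level, nose in the teeth; grows as it is lifted; 1.57 = arm upright; 2.0 = thrown right over against its stop, where its own weight keeps it. Left anywhere below 1.5 it falls down again. It turns lightly (0.2 kg).
- pawl_bar (a point): Grip point of the pawl's round steel handle bar, 10 mm across, 50 mm of it free, sticking out sideways from the pawl's free end along the stand's x axis. The point is 75 mm from the hinge line; with the pawl down it lies at (106, 0, 68) mm in the stand's frame, 48 mm above the stand's top.
- pawl_hinge (a point): Point on the pawl's hinge line (along the stand's x axis), at (106, -75, 68) mm in the stand's frame. The handle bar's grip point circles about it at 75 mm radius: on its +y side at pawl = 0, up and over towards -y as the pawl is lifted.
- pawl_nose: The pawl's nose, a red block 16 mm wide and 8 mm thick (z = 52 to 64 mm) under the free end of the pawl's arm, 70 mm from the wheel's axis; part of the pawl. Its origin is at the pawl's hinge, not at the nose.
- flask: Thin glass flask upright in the middle of the wheel, turning with it: 68 mm across, z = 74 to 164 mm (neck 16 mm across above z = 138 mm); origin at its foot. Not to be touched.
- nut: Bystander: brass nut, 24 mm across, 12 mm high, lying on the stand; origin at its underside.
- beaker: Bystander: glass beaker, 70 mm across, 85 mm high; origin at its underside.
- wrench: Bystander: steel wrench, 180 mm long.
- cork_ring: Bystander: cork ring, 100 mm across, 25 mm high; origin at its underside.
- paddle: Bystander: dark graphite paddle with a wooden handle, 200 mm long, 16 mm high; origin at its underside.
- jar: Bystander: lidded jar, 64 mm across, 100 mm high; origin at its underside.

How it is judged:
On the way, in this order (a step that is already met when the one before it is completed fails the run):
1. The pawl is thrown over, clear of the teeth (past 1.65 rad) (value of joint pawl above 1.65 rad), for 0.2 s.
2. With the pawl clear, the wheel is turned back until the pointer is within 60 mm of the red peg (horizontal distance between pointer and peg_red below 0.06 m and value of joint pawl above 1.5 rad), for 0.2 s.
At the end, for the whole second after the job is handed in: The pawl is fully down (within 0.05 rad), a tooth bears on its nose with more than 2 N, the pointer is within 32 mm of the red peg's centre (18 mm when straight at it), and the wheel is at rest (value of joint pawl below 0.05 rad and horizontal distance between pointer and peg_red below 0.032 m and contact force between pawl_nose and anything else above 2 N and velocity of joint wheel between -0.05 and 0.05 rad/s); the robot touches nothing.
It fails at once if The teeth (or anything else) press on the pawl's nose with more than 25 N (contact force between pawl_nose and anything else above 25 N).
It fails at once if The glass flask is touched with more than 2 N (contact force between anything else and flask above 2 N).
It fails at once if A bystander is moved by more than 25 mm (distance of any of nut, beaker, wrench, cork_ring, paddle, jar from where it was at the start of the episode above 0.025 m).
It also fails if it takes over 72 s, if anything falls off the work surface, if the arm or the gripper's body presses on something with over 40 N, if the wrist force passes 120 N, or if a joint passes its speed limit or range.

### The arm

A 6-joint arm with a two-finger parallel gripper is mounted at the origin on the work surface. World frame = base frame: x ahead of the robot, y to its left, z up, the work surface at z = 0. Lengths are in m, angles in rad, forces in N, time in s.
With the tool pointing down it reaches from about 0.35 to 0.975 m from the base axis. Payload 4.9 kg.
Tool frame: the origin (TCP) lies on the centre line of the jaws, within the pads' length; the fingertips stand 8 mm ahead of it and the grasp point (between the pads) lies 11 mm behind it; z points along the fingers, y is the direction in which the jaws open and shut (so a half turn about z gives the same grasp; the last joint's range is limited). The gripper opens to 85 mm and grips with 20 to 120 N. Pads are 22 mm wide; open, the fingers measure 114 mm over their backs; the gripper's body (76 mm by 85 mm) begins 54 mm behind the grasp point. The pads swing forward as they close: fully open they stand 13 mm farther back than shut.
Start: joints at [-1.408, 0.053, 1.613, -0, 1.476, -0.119], TCP at [0.174, -0.6, 0.239] pointing down, gripper open.
Joint ranges: [-3.01, 3.01], [-1.01, 2.22], [0.06, 2.58], [-1.02, 4.17], [0.09, 2.62], [-3.14, 3.14]. Speed limits (rad/s): [2.57, 2.57, 3.14, 3.14, 3.14, 3.14].

### API

Orientations are given as a unit quaternion [w, x, y, z].
In Python, from plant import manip gives the robot as it stands.
- The arm moves only by the tool step_arm, never from a script. Its argument "deltas" is a list of rows, each a list of 7 numbers: the shift along the tool's x, y, z in m, then the turn, a rotation vector about the tool's x, y, z in rad, then the gripper command: -1 is fully open, 1 is shut, values between are in proportion. In form: [[dx, dy, dz, ax, ay, az, hand], ...]. A call has 1 to 20 rows; each row is the pose to reach, as a shift and turn from the pose commanded when the call began, along the tool's axes at that moment; what a row does not reach only later rows make up. A row lasts 1/10 s, in which the tool goes at most 50 mm and 8.59 degrees, less where a joint would pass 70% of its speed; a pose out of reach is approached as far as the arm can. A call with a gripper value outside its range is refused whole. The fingers move at their own pace and stop on an object; the grip force is fixed at half the most. Time passes only in rows, so rows that repeat a pose let the fingers close. It gives the time, the measured TCP pose, the force and the opening at its end, in the units of the state.
- manip.state(): the state, without advancing time (a new reading comes with each control period).
- manip.grab_frame(name): name is "scene" or "top"; returns the picture (384x512x3 uint8, red, green, blue); there is no depth.
- manip.get_calibration(name): a dict with "fov_y" (degrees; the focal length in pixels is half the picture's height over the tangent of half this angle, whatever the lens; pixels are square), "cx", "cy" (the principal point, pixels), "dist_coeffs" ([k1, k2, p1, p2, k3] as OpenCV has them; the pictures are not rectified), "R" (3x3) and "t" (3): a world point X has camera coordinates R X + t. Camera axes: x right, y down, z forward; pixel columns grow to the right and rows downward; lengths in m; the calibration is good to about 2 mm. A picture is of the moment at which its call begins. get_calibration takes no time and is no camera call.
- manip.job_done(): hands the job in, once; it reports no verdict.
The state is a dict: "time": time; "joint_pos": joint angles; "joint_vel": joint speeds; "joint_efforts": joint torques, N m; "tool_pos": TCP position; "tool_rot": TCP orientation; "contact_force": force on the tool from outside, world axes, zero at the start; "ft_torque": the same for the moment, N m; "gripper_width": opening from 0.0 (shut) to 1.0 (fully open).
Only numpy, scipy, OpenCV 4.12 (cv2) and the standard library are available. Lean on these libraries where they do the work, as an engineer would, in place of code of your own. Each camera call takes 0.05 s, during which the arm holds its last target.

## Working session

There is one attempt and no reset: what is moved stays moved. The work goes in short steps, Python scripts to look and compute and a tool call to move; the robot and the scene stay as the last step left them, time stands still between calls to the robot, and variables do not carry over. Pictures are saved under pics/ and viewed, and the job is handed in when it is done.

Besides the shell and the picture viewer there is one more tool, called by a JSON object that holds its "method" and its "body". step_arm: Moves the arm, as the interface text tells. Its arguments: {"type":"object","properties":{"deltas":{"type":"array"}},"required":["deltas"]}

```bash
ls; mkdir -p pics; python3 - <<'E'
from plant import manip
import cv2, numpy as np
np.set_printoptions(precision=4,suppress=True)
s=manip.state(); print(s)
for n in ("scene","top"):
    c=manip.get_calibration(n); print(n,c)
    im=manip.grab_frame(n); cv2.imwrite(f"pics/{n}0.png",im[:,:,::-1])
E
```

```text
pics
{'time': 0.0, 'joint_pos': array([-1.408 ,  0.0534,  1.6143, -0.    ,  1.476 , -0.119 ]), 'joint_vel': array([ 0.0008,  0.001 ,  0.0006, -0.001 , -0.0001, -0.0015]), 'joint_efforts': array([  0.0009, -39.3679, -37.0179,   0.    ,   0.0071,  -0.    ]), 'tool_pos': array([ 0.1737, -0.5998,  0.2381]), 'tool_rot': array([-0.001 ,  0.9901,  0.1404, -0.    ]), 'contact_force': array([-0.0896,  0.534 , -0.2444]), 'ft_torque': array([ 0.0291, -0.0062, -0.0081]), 'gripper_width': 1.000208180470574}
scene {'fov_y': 48.46458912759903, 'cx': 256.78280788182514, 'cy': 195.2345616771464, 'dist_coeffs': array([-0.1527,  0.    ,  0.    ,  0.    ,  0.    ]), 'R': array([[-0.7857,  0.6184,  0.017 ],
       [ 0.3247,  0.4355, -0.8396],
       [-0.5266, -0.6541, -0.543 ]]), 't': array([ 0.4007, -0.0846,  1.5814])}
top {'fov_y': 45.05529205681597, 'cx': 245.77790478561462, 'cy': 190.90978907948892, 'dist_coeffs': array([-0.027,  0.   ,  0.   ,  0.   ,  0.   ]), 'R': array([[ 0.0271, -0.9996, -0.0031],
       [-0.9974, -0.0269, -0.0662],
       [ 0.0661,  0.0049, -0.9978]]), 't': array([-0.0347,  0.528 ,  1.6416])}
```

View pics/scene0.png

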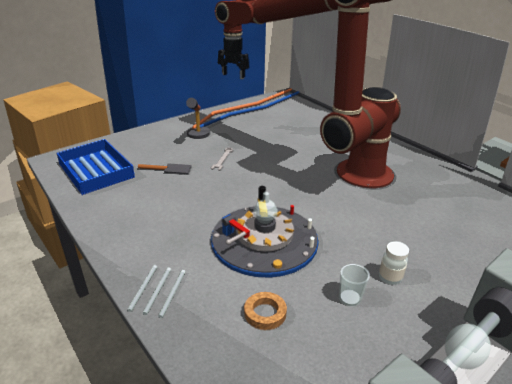

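View pics/top0.png

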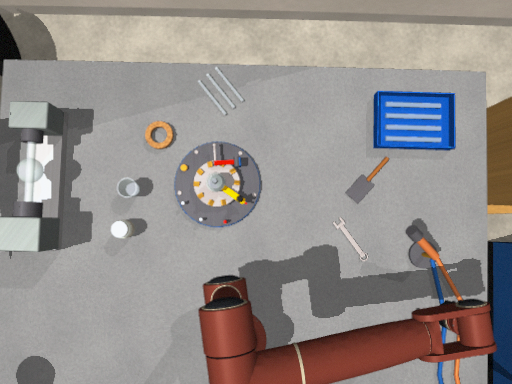

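The stand is near top (218,184) and scene (264,238). I'll enlarge both views around it.

```bash
cat > h.py <<'E'
import cv2, numpy as np
from plant import manip
np.set_printoptions(precision=4,suppress=True)
def K(c):
    f=192/np.tan(np.radians(c['fov_y'])/2)
    return np.array([[f,0,c['cx']],[0,f,c['cy']],[0,0,1]])
def ray(n,uv):
    c=manip.get_calibration(n)
    p=cv2.undistortPoints(np.array([[uv]],float),K(c),c['dist_coeffs'])[0,0]
    d=c['R'].T@np.array([p[0],p[1],1]); o=-c['R'].T@c['t']
    return o,d/np.linalg.norm(d)
def onz(n,uv,z):
    o,d=ray(n,uv); return o+d*(z-o[2])/d[2]
def tri(uvt,uvs):
    o1,d1=ray('top',uvt);o2,d2=ray('scene',uvs)
    A=np.stack([d1,-d2],1);s=np.linalg.lstsq(A,o2-o1,rcond=None)[0]
    a=o1+d1*s[0];b=o2+d2*s[1]
    return (a+b)/2,np.linalg.norm(a-b)
def proj(n,X):
    c=manip.get_calibration(n)
    return cv2.projectPoints(np.atleast_2d(np.array(X,float)),cv2.Rodrigues(c['R'])[0],c['t'],K(c),c['dist_coeffs'])[0][:,0]
E
python3 - <<'E'
import cv2
a=cv2.imread('pics/top0.png')[132:236,165:273]; cv2.imwrite('pics/t0z.png',cv2.resize(a,None,fx=5.5,fy=5.5,interpolation=cv2.INTER_CUBIC))
a=cv2.imread('pics/scene0.png')[175:280,200:330]; cv2.imwrite('pics/s0z.png',cv2.resize(a,None,fx=5.5,fy=5.5,interpolation=cv2.INTER_CUBIC))
E
```

```text
(no output)
```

View pics/t0z.png

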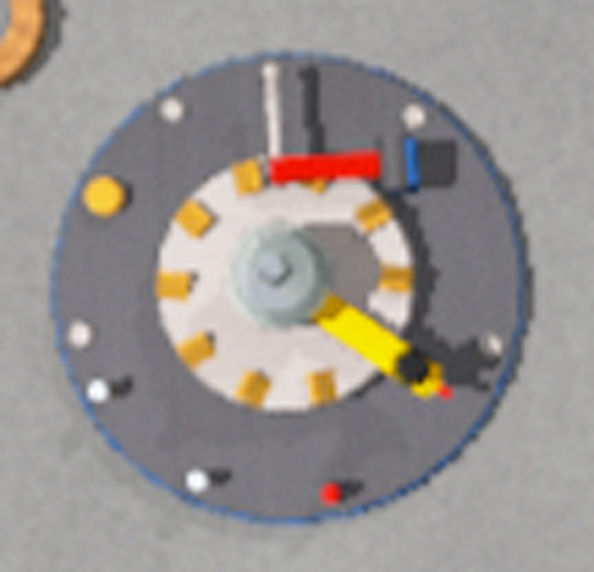

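View pics/s0z.png

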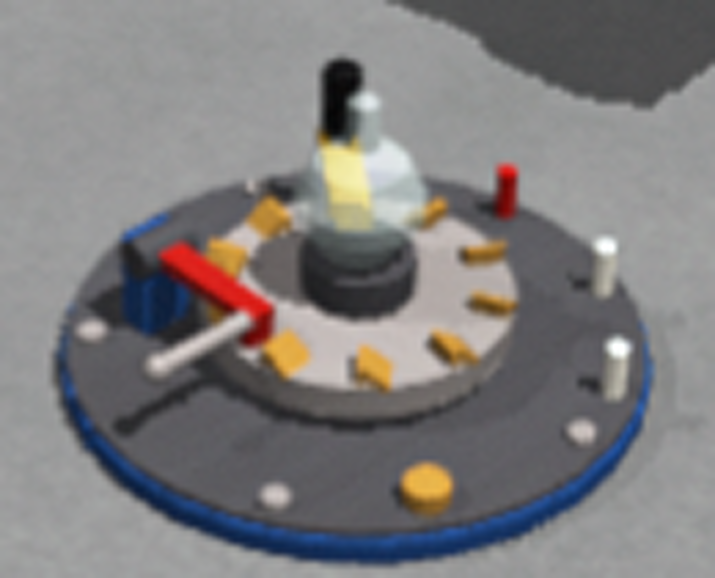

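```bash
cat > meas.py <<'E'
from h import *
def comp(im,mask,box,minA=1):
    x0,y0,x1,y1=box; m=np.zeros_like(mask); m[y0:y1,x0:x1]=mask[y0:y1,x0:x1]
    n,l,st,ce=cv2.connectedComponentsWithStats(m.astype(np.uint8),connectivity=8)
    return [(tuple(ce[i].round(2)),int(st[i,4])) for i in range(1,n) if st[i,4]>=minA]
E
python3 - <<'E'
from meas import *
im=cv2.imread('pics/top0.png').astype(int); b,g,r=im[...,0],im[...,1],im[...,2]
box=(168,135,270,233)
blue=(b-r>35)
ys,xs=np.nonzero(blue); k=(xs>168)&(xs<270)&(ys>135)&(ys<233); pts=np.stack([xs[k],ys[k]],1)
P=np.array([onz('top',p,0.012)[:2] for p in pts])
from scipy.optimize import least_squares
c=P.mean(0)
for it in range(3):
    rr=np.linalg.norm(P-c,axis=1); P=P[abs(rr-0.155)<0.012*(2 if it==0 else 1)]
    s=least_squares(lambda q:np.linalg.norm(P-q[:2],axis=1)-q[2],[*c,0.155],loss='soft_l1',f_scale=0.002).x; c=s[:2]
print('stand',s,len(P))
red=(r-g>70)&(r-b>70)&(g<90)
print('red',comp(im,red,box)); 
white=(im.min(2)>200); print('white',comp(im,white,box))
yel=(r-b>80)&(g-b>60); print('yel',comp(im,yel,box))
blk=(im.max(2)<45); print('black',comp(im,blk,box))
im=cv2.imread('pics/scene0.png').astype(int); b,g,r=im[...,0],im[...,1],im[...,2]
box=(205,180,325,280)
print('S red',comp(im,(r-g>70)&(r-b>70)&(g<90),box)); print('white',comp(im,im.min(2)>170,box))
print('black',comp(im,(im.max(2)<40),box)); print('blue',comp(im,b-r>35,box))
E
```

```text
stand [0.5521 0.0847 0.1534] 47
red [((np.float64(223.84), np.float64(161.84)), 98), ((np.float64(245.67), np.float64(202.67)), 3), ((np.float64(225.0), np.float64(221.0)), 9)]
white [((np.float64(213.0), np.float64(144.0)), 1), ((np.float64(195.5), np.float64(151.5)), 4), ((np.float64(214.0), np.float64(154.5)), 10), ((np.float64(240.33), np.float64(152.67)), 3), ((np.float64(208.81), np.float64(184.96)), 513), ((np.float64(235.59), np.float64(176.15)), 27), ((np.float64(235.8), np.float64(187.6)), 20), ((np.float64(179.0), np.float64(192.29)), 7), ((np.float64(182.11), np.float64(202.67)), 9), ((np.float64(200.12), np.float64(218.88)), 8)]
yel [((np.float64(169.12), np.float64(138.04)), 24), ((np.float64(209.64), np.float64(163.91)), 22), ((np.float64(183.33), np.float64(167.22)), 36), ((np.float64(222.2), np.float64(165.4)), 5), ((np.float64(199.59), np.float64(171.56)), 27), ((np.float64(232.48), np.float64(170.81)), 21), ((np.float64(195.96), np.float64(183.39)), 23), ((np.float64(236.62), np.float64(182.43)), 21), ((np.float64(230.28), np.float64(192.43)), 118), ((np.float64(20
[... 817 characters left out ...]
268.28), np.float64(236.75)), 264), ((np.float64(236.0), np.float64(236.62)), 34), ((np.float64(216.0), np.float64(234.5)), 6), ((np.float64(312.08), np.float64(238.0)), 13), ((np.float64(245.0), np.float64(239.0)), 1), ((np.float64(305.43), np.float64(252.86)), 7), ((np.float64(249.5), np.float64(264.5)), 8)]
black [((np.float64(261.0), np.float64(192.03)), 60), ((np.float64(224.0), np.float64(222.2)), 10), ((np.float64(257.67), np.float64(227.19)), 21), ((np.float64(232.6), np.float64(234.6)), 5)]
blue [((np.float64(225.76), np.float64(215.88)), 17), ((np.float64(227.52), np.float64(229.55)), 91), ((np.float64(211.0), np.float64(238.0)), 3), ((np.float64(265.63), np.float64(266.24)), 543)]
```

```bash
python3 - <<'E'
from meas import *
from scipy.optimize import least_squares
pegs=np.array([onz('top',p,0.042)[:2] for p in [(225,221),(200.12,218.88),(182.11,202.67)]])
ang=np.radians([189,153,117])
f=lambda q:(pegs-(q[:2]+0.138*np.stack([np.cos(ang+q[2]),np.sin(ang+q[2])],1))).ravel()
s=least_squares(f,[.552,.085,0]); print('pose from pegs',s.x,np.degrees(s.x[2]),'res mm',s.fun*1000)
c=np.array([.5521,.0847])
d=pegs-c; print('with ring centre: r',np.linalg.norm(d,axis=1),'yaw',np.degrees(np.arctan2(d[:,1],d[:,0]))%360-[189,153,117])
# wheel centre: teeth centroids at z=.058
t=[(209.64,163.91),(199.59,171.56),(195.96,183.39),(200.24,195.16),(210.46,202.21),(223,202),(236.62,182.43),(232.48,170.81)]
T=np.array([onz('top',p,.058)[:2] for p in t])
q=least_squares(lambda q:np.linalg.norm(T-q[:2],axis=1)-q[2],[*c,.07]);print('wheel centre from teeth',q.x,'res',q.fun*1000)
# knob tri (top of knob)
print('pointer',onz('top',(245.67,202.67),.07))
print('bar tip top/scene', tri((214,144),(228,241)))
print('knob top: ',onz('top',((412+.5)/5.5-.5+165,(367+.5)/5.5-.5+132),.115))
X,e=tri((240.0,198.2),(262.0,187.5));print(X,e)
E
```

```text
pose from pegs [0.553  0.0857 0.0946] 5.418099622945608 res mm [-0.1368 -1.6866 -0.4193  0.9652  0.556   0.7213]
with ring centre: r [0.1375 0.1383 0.1387] yaw [5.7836 4.603  4.5446]
wheel centre from teeth [0.5516 0.0833 0.0709] res [-0.094   0.0705  0.3424 -0.265  -0.2237  0.1851  0.2326 -0.2479]
pointer [ 0.4845 -0.0214  0.07  ]
bar tip top/scene (array([0.6853, 0.0957, 0.0706]), np.float64(0.0031473730424744512))
knob top:  [ 0.4968 -0.0004  0.115 ]
[ 0.4953 -0.0007  0.1177] 0.0045594037147062795
```

```bash
python3 - <<'E'
from meas import *
z=lambda u,v:((u+.5)/5.5-.5+165,(v+.5)/5.5-.5+132)
a=onz('top',z(276,150),.068);b=onz('top',z(270,70),.068);d=b-a
print('bar',a,b,np.degrees(np.arctan2(d[1],d[0])),np.linalg.norm(d))
a=onz('top',z(275,169),.074);b=onz('top',z(378,164),.074);d=a-b;print('arm',a,b,np.degrees(np.arctan2(d[1],d[0]))-90)
# predicted with c, yaw
for yaw in (4,5.2,7):
    y=np.radians(yaw);R=np.array([[np.cos(y),-np.sin(y)],[np.sin(y),np.cos(y)]]);c=np.array([.552,.0845])
    P=lambda x,yy,zz:[*(c+R@np.array([x,yy])),zz]
    L=[P(.106,0,.068),P(.131,0,.068),P(.106,-.075,.068),P(-.138*np.cos(np.radians(9)),-.138*np.sin(np.radians(9)),.05)]
    print(yaw,np.array(L)); 
    for n,(x0,y0) in (('top',(165,132)),('scene',(200,175))): print(n,((proj(n,L)-[x0,y0]+.5)*5.5-.5).round(0).tolist())
im=cv2.imread('pics/top0.png')[138:170,195:250];cv2.imwrite('pics/t0p.png',cv2.resize(im,None,fx=14,fy=14,interpolation=cv2.INTER_NEAREST))
E
```

```text
bar [0.6346 0.0906 0.068 ] [0.6858 0.0961 0.068 ] 6.08500844435762 0.05143876021412727
arm [0.6217 0.0904 0.074 ] [0.6266 0.0254 0.074 ] 4.319307967701448
4 [[0.6577 0.0919 0.068 ]
 [0.6827 0.0936 0.068 ]
 [0.663  0.0171 0.068 ]
 [0.4175 0.0535 0.05  ]]
top [[275.0, 114.0], [274.0, 75.0], [393.0, 109.0], [326.0, 494.0]]
scene [[195.0, 344.0], [155.0, 365.0], [100.0, 274.0], [507.0, 172.0]]
5.2 [[0.6576 0.0941 0.068 ]
 [0.6825 0.0964 0.068 ]
 [0.6644 0.0194 0.068 ]
 [0.4182 0.0506 0.05  ]]
top [[272.0, 114.0], [269.0, 75.0], [389.0, 107.0], [330.0, 493.0]]
scene [[198.0, 346.0], [159.0, 368.0], [100.0, 277.0], [502.0, 170.0]]
7 [[0.6572 0.0974 0.068 ]
 [0.682  0.1005 0.068 ]
 [0.6664 0.023  0.068 ]
 [0.4193 0.0465 0.05  ]]
top [[266.0, 114.0], [263.0, 76.0], [384.0, 103.0], [337.0, 492.0]]
scene [[203.0, 349.0], [164.0, 372.0], [101.0, 282.0], [496.0, 167.0]]
```

View pics/t0p.png

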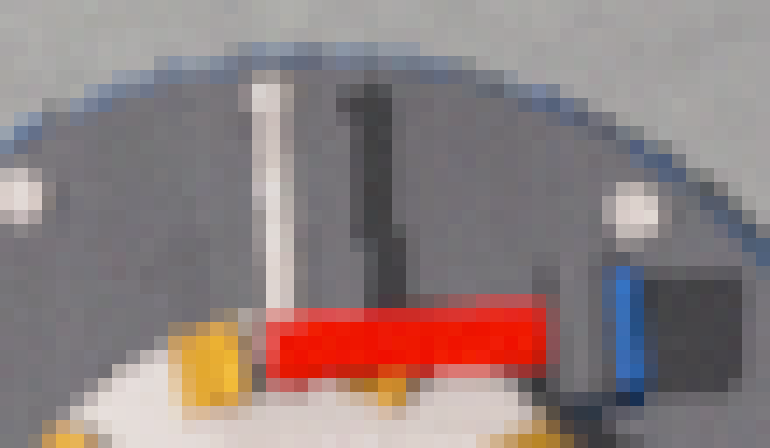

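```bash
cat > mv.py <<'E'
from h import *
from scipy.spatial.transform import Rotation as Ro
C=np.array([.552,.0845]); YAW=np.radians(5.0)
def W(x,y,z):  # stand mm -> world m
    c,s=np.cos(YAW),np.sin(YAW); x,y,z=x/1e3,y/1e3,z/1e3
    return np.array([C[0]+c*x-s*y,C[1]+s*x+c*y,z])
def S(X):
    c,s=np.cos(YAW),np.sin(YAW); d=np.array(X[:2])-C
    return np.array([c*d[0]+s*d[1],-s*d[0]+c*d[1],X[2]])*1e3
def down(yaw): # tool down, tool x at yaw (deg, world)
    a=np.radians(yaw)
    return Ro.from_matrix(np.array([[np.cos(a),np.sin(a),0],[np.sin(a),-np.cos(a),0],[0,0,-1]]))
def cur():
    s=manip.state(); q=s['tool_rot']; return s['tool_pos'],Ro.from_quat([q[1],q[2],q[3],q[0]]),s
def delta(targets):
    p,R,s=cur()
    for P,Q in targets:
        d=R.inv().apply(np.array(P)-p); rv=(R.inv()*Q).as_rotvec()
        print(np.round(d,4).tolist(),np.round(rv,3).tolist())
def show():
    p,R,s=cur(); print('t',s['time'],'stand',S(p).round(1),'toolx yaw',np.degrees(np.arctan2(*R.as_matrix()[[1,0],0])).round(1),'z',R.as_matrix()[:,2].round(3),'F',s['contact_force'].round(2),'w',round(s['gripper_width'],3),'q',s['joint_pos'].round(2))
E
python3 - <<'E'
from mv import *
show(); T=W(108,0,150); delta([((.4,-.25,.26),down(5)),(T,down(5)),(W(108,0,57),down(5))])
E
```

```text
t 0.1 stand [-436.5 -648.7  238.2] toolx yaw 16.1 z [-0.     0.002 -1.   ] F [-0.69  0.26  0.55] w 0.998 q [-1.41  0.05  1.61  0.    1.48 -0.12]
[0.3146, -0.2731, -0.0213] [-0.002, -0.0, 0.194]
[0.6596, -0.5311, 0.0893] [-0.002, -0.0, 0.194]
[0.6596, -0.5309, 0.1823] [-0.002, -0.0, 0.194]
```

{"method": "step_arm", "body": {"deltas": [[0.05, -0.04, 0, 0, 0, 0.1, -0.2], [0.1, -0.08, 0, 0, 0, 0.194, -0.2], [0.66, -0.531, 0, 0, 0, 0.194, -0.2], [0.66, -0.531, 0, 0, 0, 0.194, -0.2], [0.66, -0.531, 0, 0, 0, 0.194, -0.2], [0.66, -0.531, 0, 0, 0, 0.194, -0.2], [0.66, -0.531, 0, 0, 0, 0.194, -0.2], [0.66, -0.531, 0, 0, 0, 0.194, -0.2], [0.66, -0.531, 0, 0, 0, 0.194, -0.2], [0.66, -0.531, 0, 0, 0, 0.194, -0.2], [0.66, -0.531, 0, 0, 0, 0.194, -0.2], [0.66, -0.531, 0, 0, 0, 0.194, -0.2], [0.66, -0.531, 0, 0, 0, 0.194, -0.2], [0.66, -0.531, 0, 0, 0, 0.194, -0.2], [0.66, -0.531, 0, 0, 0, 0.194, -0.2], [0.66, -0.531, 0, 0, 0, 0.194, -0.2], [0.66, -0.531, 0, 0, 0, 0.194, -0.2], [0.66, -0.531, 0, 0, 0, 0.194, -0.2], [0.66, -0.531, 0, 0, 0, 0.194, -0.2]]}}

```text
time: 2.0
tool_pos: [0.6599, 0.0942, 0.238]
tool_rot: [0.0, 0.999, 0.045, -0.001]
contact_force: [0.8, -0.6, 0.0]
gripper_width: 0.602
```

```bash
python3 - <<'E'
from mv import *
show(); delta([(W(108,0,110),down(5)),(W(108,0,57),down(5))])
im=manip.grab_frame('scene')[:,:,::-1]; cv2.imwrite('pics/s1.png',cv2.resize(im[130:290,170:350],None,fx=4,fy=4,interpolation=cv2.INTER_CUBIC))
E
```

```text
t 2.0 stand [108.3   0.2 238. ] toolx yaw 5.1 z [-0.002 -0.    -1.   ] F [ 0.76 -0.65  0.02] w 0.602 q [ 0.03  0.15  1.51 -0.    1.48  1.51]
[-0.0001, 0.0002, 0.128] [0.0, 0.002, 0.002]
[0.0, 0.0002, 0.181] [0.0, 0.002, 0.002]
```

View pics/s1.png

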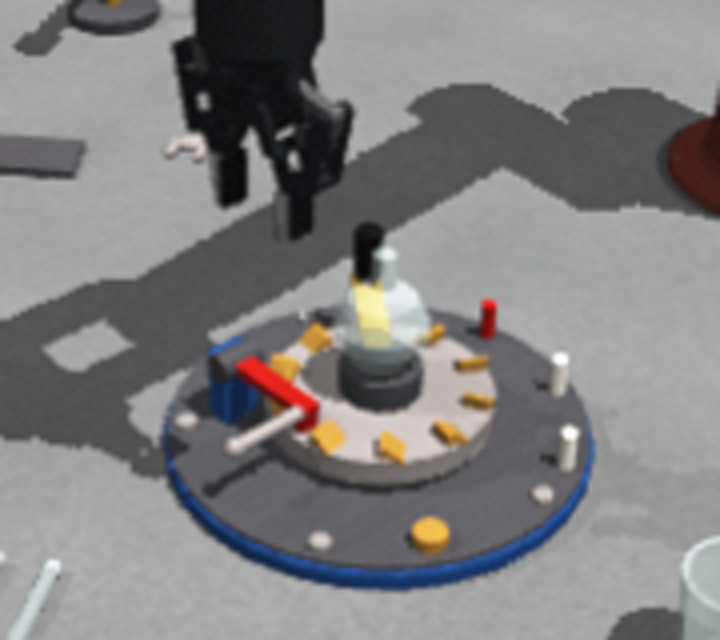

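{"method": "step_arm", "body": {"deltas": [[0, 0, 0.05, 0, 0, 0, -0.2], [0, 0, 0.1, 0, 0, 0, -0.2], [0, 0, 0.14, 0, 0, 0, -0.2], [0, 0, 0.17, 0, 0, 0, -0.2], [0, 0, 0.181, 0, 0, 0, -0.2], [0, 0, 0.181, 0, 0, 0, 0.3], [0, 0, 0.181, 0, 0, 0, 0.6], [0, 0, 0.181, 0, 0, 0, 0.75]]}}

```text
time: 2.85
tool_pos: [0.6621, 0.093, 0.0615]
tool_rot: [0.0, 0.999, 0.044, 0.002]
contact_force: [0.9, -0.3, 0.4]
gripper_width: 0.131
```

```bash
python3 - <<'E'
from mv import *
show()
im=manip.grab_frame('scene')[:,:,::-1]; cv2.imwrite('pics/s2.png',cv2.resize(im[150:290,180:340],None,fx=4.5,fy=4.2,interpolation=cv2.INTER_CUBIC))
E
```

```text
t 2.85 stand [110.4  -1.1  61.5] toolx yaw 5.0 z [ 0.005  0.    -1.   ] F [ 0.86 -0.3   0.45] w 0.131 q [ 0.03  0.31  1.63 -0.    1.19  1.51]
```

View pics/s2.png

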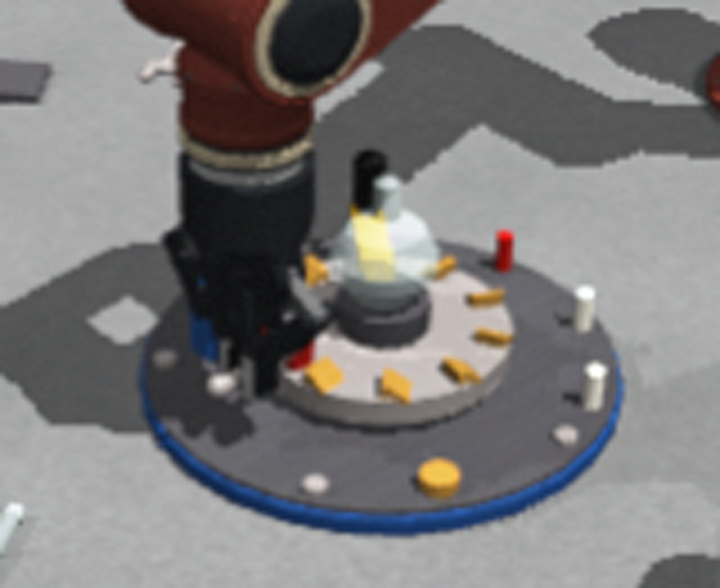

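{"method": "step_arm", "body": {"deltas": [[0, 0, 0, 0, 0, 0, 1.0], [0, 0, 0, 0, 0, 0, 1.0], [0, 0, 0, 0, 0, 0, 1.0]]}}

```text
time: 3.2
tool_pos: [0.6619, 0.0929, 0.0613]
tool_rot: [0.0, 0.999, 0.044, 0.002]
contact_force: [-0.7, -2.3, 6.1]
gripper_width: 0.089
```

```bash
python3 - <<'E'
from mv import *
show()
p,R,s=cur()
g0=np.array([0,0]) 
# arc: TCP shifts by bar shift; bar angle phi: y=-75+75cos, z=75 sin
for ph in (.2,.5,.8,1.1,1.4,1.6,1.75,1.85):
    P=p+np.append((W(0,75*np.cos(ph)-75,0)-W(0,0,0))[:2],.075*np.sin(ph))
    d=R.inv().apply(P-p); print(ph,d.round(4))
E
```

```text
t 3.2 stand [110.2  -1.2  61.3] toolx yaw 5.0 z [ 0.004 -0.001 -1.   ] F [-0.66 -2.25  6.05] w 0.089 q [ 0.03  0.31  1.63 -0.    1.19  1.51]
0.2 [ 0.0001  0.0015 -0.0149]
0.5 [ 0.0001  0.0092 -0.0359]
0.8 [ 0.0002  0.0228 -0.0538]
1.1 [ 0.0003  0.0411 -0.0668]
1.4 [ 0.0003  0.0623 -0.0738]
1.6 [ 0.0003  0.0773 -0.0749]
1.75 [ 0.0003  0.0885 -0.0737]
1.85 [ 0.0002  0.0957 -0.072 ]
```

{"method": "step_arm", "body": {"deltas": [[0, 0.0, -0.007, 0, 0, 0, 1.0], [0, 0.0015, -0.015, 0, 0, 0, 1.0], [0, 0.0045, -0.025, 0, 0, 0, 1.0], [0, 0.009, -0.036, 0, 0, 0, 1.0]]}}

```text
time: 3.6
tool_pos: [0.6623, 0.086, 0.0949]
tool_rot: [-0.002, 0.999, 0.044, 0.002]
contact_force: [5.4, 3.7, -4.0]
gripper_width: 0.093
```

```bash
python3 - <<'E'
from mv import *
show()
im=manip.grab_frame('scene')[:,:,::-1]; cv2.imwrite('pics/s3.png',cv2.resize(im[150:290,180:340],None,fx=4.5,fy=4.2,interpolation=cv2.INTER_CUBIC))
E
```

```text
t 3.6 stand [110.   -8.1  94.9] toolx yaw 5.0 z [ 0.004  0.004 -1.   ] F [ 5.41  3.75 -3.97] w 0.093 q [0.02 0.27 1.62 0.   1.25 1.5 ]
```

View pics/s3.png

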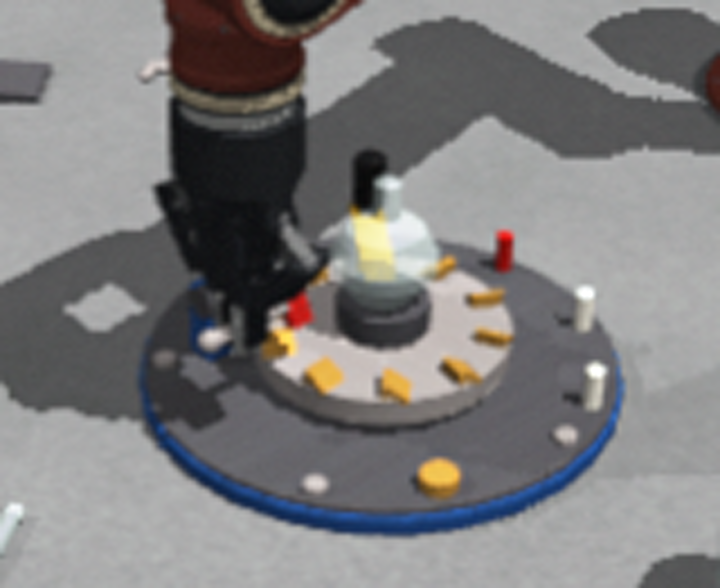

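{"method": "step_arm", "body": {"deltas": [[0, 0.006, -0.0094, 0, 0, 0, 1.0], [0, 0.014, -0.018, 0, 0, 0, 1.0], [0, 0.022, -0.025, 0, 0, 0, 1.0], [0, 0.032, -0.031, 0, 0, 0, 1.0], [0, 0.042, -0.035, 0, 0, 0, 1.0], [0, 0.053, -0.038, 0, 0, 0, 1.0], [0, 0.064, -0.039, 0, 0, 0, 1.0], [0, 0.076, -0.0385, 0, 0, 0, 1.0], [0, 0.087, -0.036, 0, 0, 0, 1.0], [0, 0.087, -0.036, 0, 0, 0, 1.0]]}}

```text
time: 4.65
tool_pos: [0.6703, -0.0036, 0.1352]
tool_rot: [0.001, 0.999, 0.043, 0.002]
contact_force: [-3.5, -0.9, 13.4]
gripper_width: 0.089
```

```bash
python3 - <<'E'
from mv import *
show()
im=manip.grab_frame('scene')[:,:,::-1]; cv2.imwrite('pics/s4.png',cv2.resize(im[150:290,180:340],None,fx=4.5,fy=4.2,interpolation=cv2.INTER_CUBIC))
E
```

```text
t 4.65 stand [110.2 -98.  135.2] toolx yaw 5.0 z [ 0.005 -0.001 -1.   ] F [-3.5  -0.89 13.4 ] w 0.089 q [-0.12  0.23  1.59 -0.    1.31  1.37]
```

View pics/s4.png

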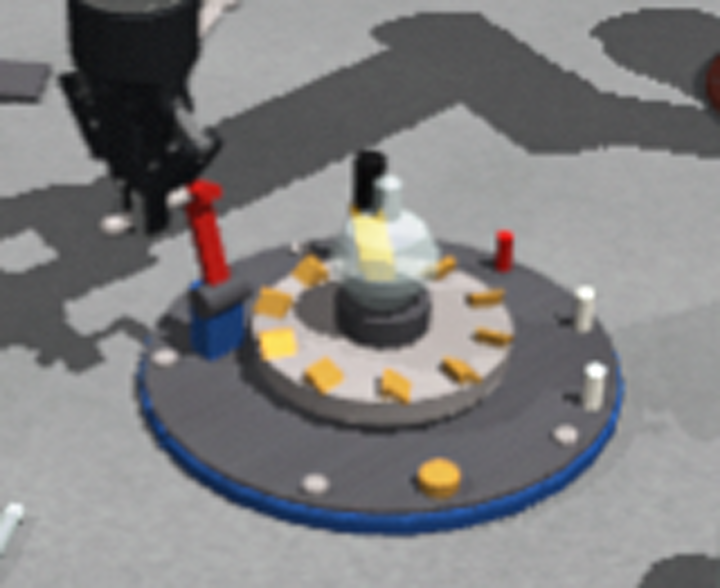

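{"method": "step_arm", "body": {"deltas": [[0, 0, 0, 0, 0, 0, 0.5], [0, 0, 0, 0, 0, 0, 0.0], [0, 0, 0, 0, 0, 0, -0.3], [0, 0, -0.03, 0, 0, 0, -0.3], [0, 0, -0.07, 0, 0, 0, -0.3], [0, 0, -0.1, 0, 0, 0, -0.3], [0, 0, -0.1, 0, 0, 0, -0.3]]}}

```text
time: 5.4
tool_pos: [0.6711, -0.0025, 0.2366]
tool_rot: [0.001, 0.999, 0.044, 0.005]
contact_force: [1.2, -0.0, 0.6]
gripper_width: 0.648
```

```bash
python3 - <<'E'
from mv import *
show()
a=np.radians(237);k=C+.1*np.array([np.cos(a),np.sin(a)])
delta([((*k,.2),down(57)),((*k,.092),down(57))])
im=manip.grab_frame('scene')[:,:,::-1]; cv2.imwrite('pics/s5.png',cv2.resize(im[130:290,170:340],None,fx=4.2,fy=3.7,interpolation=cv2.INTER_CUBIC))
im=manip.grab_frame('top')[:,:,::-1]; cv2.imwrite('pics/t5.png',cv2.resize(im[132:236,165:273],None,fx=5.5,fy=5.5,interpolation=cv2.INTER_CUBIC))
E
```

```text
t 5.4 stand [111.  -97.  236.6] toolx yaw 5.0 z [ 0.01  -0.001 -1.   ] F [ 1.15 -0.01  0.63] w 0.648 q [-0.11  0.15  1.51  0.    1.47  1.37]
[-0.1729, -0.0184, 0.0349] [0.006, -0.008, -0.907]
[-0.1739, -0.0186, 0.1429] [0.006, -0.008, -0.907]
```

View pics/s5.png

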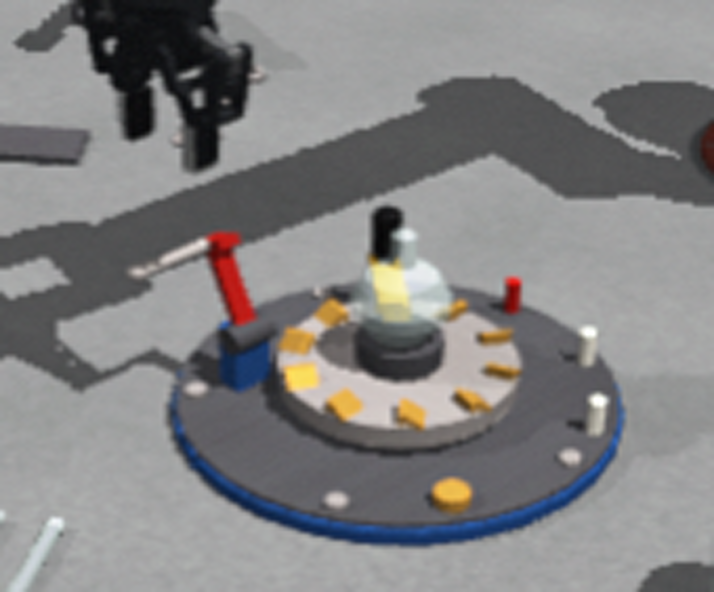

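View pics/t5.png

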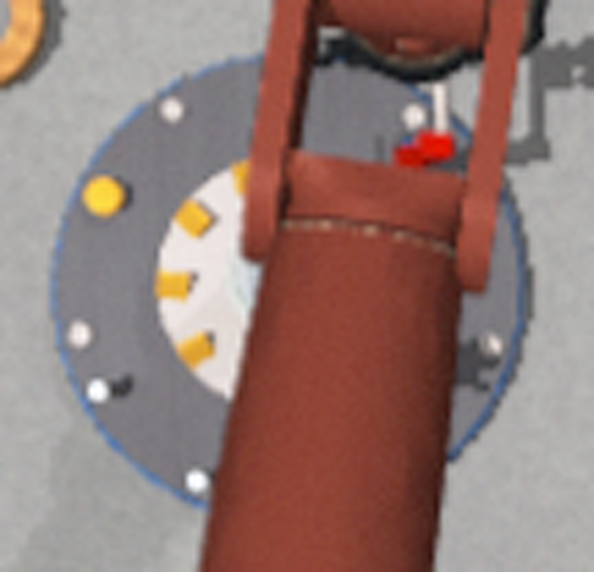

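{"method": "step_arm", "body": {"deltas": [[-0.05, -0.005, 0.0, 0, 0, -0.15, -0.3], [-0.1, -0.01, 0.01, 0, 0, -0.3, -0.3], [-0.15, -0.018, 0.02, 0, 0, -0.45, -0.3], [-0.173, -0.0185, 0.03, 0.006, -0.008, -0.6, -0.3], [-0.174, -0.0185, 0.035, 0.006, -0.008, -0.75, -0.3], [-0.174, -0.0185, 0.035, 0.006, -0.008, -0.907, -0.3], [-0.174, -0.0185, 0.035, 0.006, -0.008, -0.907, -0.3], [-0.174, -0.0185, 0.035, 0.006, -0.008, -0.907, -0.3]]}}

```text
time: 6.3
tool_pos: [0.4928, 0.001, 0.1938]
tool_rot: [-0.004, 0.879, 0.476, -0.005]
contact_force: [-0.2, -0.0, -0.5]
gripper_width: 0.648
```

```bash
python3 - <<'E'
from mv import *
show()
a=np.radians(237);k=C+.1*np.array([np.cos(a),np.sin(a)])
delta([((*k,.092),down(57))])
im=manip.grab_frame('scene')[:,:,::-1]; cv2.imwrite('pics/s6.png',cv2.resize(im[130:290,170:340],None,fx=4.2,fy=3.7,interpolation=cv2.INTER_CUBIC))
E
```

```text
t 6.3 stand [-66.2 -78.  193.8] toolx yaw 56.8 z [-0.012  0.001 -1.   ] F [-0.25 -0.01 -0.51] w 0.648 q [-0.15 -0.23  1.96 -0.    1.43  0.43]
[0.0028, 0.0052, 0.1017] [-0.011, 0.005, -0.003]
```

View pics/s6.png

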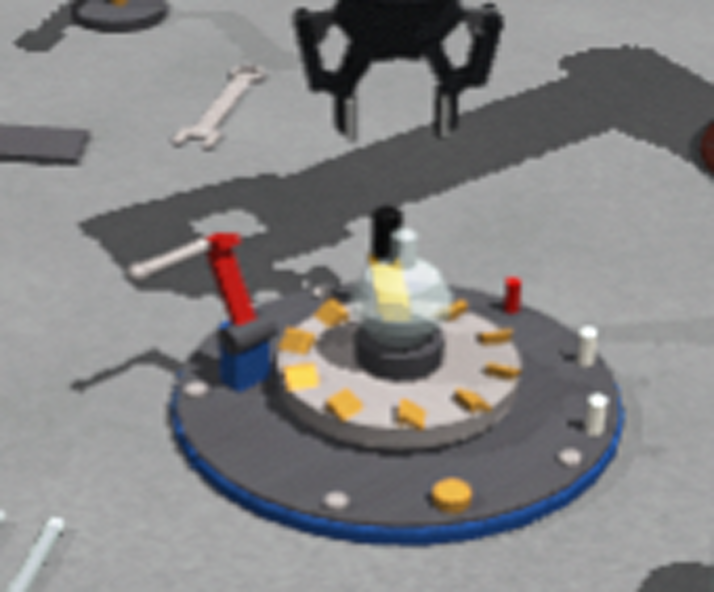

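{"method": "step_arm", "body": {"deltas": [[0.001, 0.002, 0.03, 0, 0, 0, -0.3], [0.003, 0.005, 0.06, -0.01, 0.005, 0, -0.3], [0.003, 0.005, 0.085, -0.01, 0.005, 0, -0.3], [0.003, 0.005, 0.102, -0.01, 0.005, 0, -0.3], [0.003, 0.005, 0.102, -0.01, 0.005, 0, 0.0], [0.003, 0.005, 0.102, -0.01, 0.005, 0, 0.25], [0.003, 0.005, 0.102, -0.01, 0.005, 0, 0.4]]}}

```text
time: 7.05
tool_pos: [0.4995, 0.0005, 0.0947]
tool_rot: [0.001, 0.879, 0.477, 0.002]
contact_force: [-0.4, 0.3, 0.5]
gripper_width: 0.296
```

```bash
python3 - <<'E'
from mv import *
show()
a=np.radians(237);k=C+.1*np.array([np.cos(a),np.sin(a)])
delta([((*k,.092),down(57))])
im=manip.grab_frame('scene')[:,:,::-1]; cv2.imwrite('pics/s7.png',cv2.resize(im[130:290,170:340],None,fx=4.2,fy=3.7,interpolation=cv2.INTER_CUBIC))
E
```

```text
t 7.05 stand [-59.6 -79.1  94.7] toolx yaw 57.0 z [ 0.004 -0.001 -1.   ] F [-0.37  0.26  0.53] w 0.296 q [-0.15 -0.12  2.03 -0.    1.22  0.43]
[-0.001, -0.0017, 0.0027] [0.004, -0.002, -0.001]
```

View pics/s7.png

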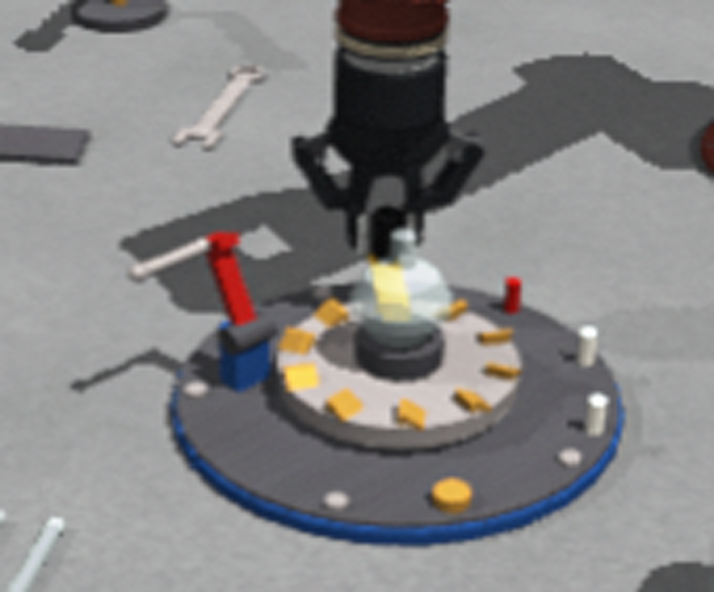

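```bash
python3 - <<'E'
from mv import *
p,R,s=cur(); r0=S(p)
T=[]
for a in np.linspace(233,197,13)[1:]:
    A=np.radians(a); T.append((W(100*np.cos(A),100*np.sin(A),r0[2]),down(a-180+5)))
delta(T)
E
```

```text
[-0.001, -0.0053, -0.0] [0.004, -0.002, 0.035]
[-0.0007, -0.0105, -0.0] [0.004, -0.002, 0.087]
[-0.0001, -0.0157, -0.0001] [0.004, -0.002, 0.139]
[0.0008, -0.0209, -0.0001] [0.004, -0.002, 0.192]
[0.0019, -0.026, -0.0001] [0.004, -0.002, 0.244]
[0.0033, -0.031, -0.0001] [0.004, -0.002, 0.296]
[0.005, -0.036, -0.0001] [0.004, -0.002, 0.349]
[0.0069, -0.0409, -0.0001] [0.004, -0.003, 0.401]
[0.009, -0.0456, -0.0002] [0.003, -0.003, 0.453]
[0.0115, -0.0503, -0.0002] [0.003, -0.003, 0.506]
[0.0141, -0.0548, -0.0002] [0.003, -0.003, 0.558]
[0.017, -0.0592, -0.0002] [0.003, -0.003, 0.61]
```

{"method": "step_arm", "body": {"deltas": [[0, -0.0025, 0, 0, 0, 0.02, 0.4], [-0.001, -0.005, 0, 0, 0, 0.04, 0.4], [-0.001, -0.0105, 0, 0, 0, 0.09, 0.4], [0, -0.0155, 0, 0, 0, 0.14, 0.4], [0.001, -0.021, 0, 0, 0, 0.19, 0.4], [0.002, -0.026, 0, 0, 0, 0.24, 0.4], [0.0035, -0.031, 0, 0, 0, 0.3, 0.4]]}}

```text
time: 7.8
tool_pos: [0.4754, 0.0198, 0.0946]
tool_rot: [0.002, 0.941, 0.339, 0.002]
contact_force: [2.8, -3.5, 0.9]
gripper_width: 0.296
```

```bash
cat > chk.py <<'E'
from mv import *
show(); p,R,s=cur(); q=S(p); a=np.degrees(np.arctan2(q[1],q[0]))%360
A=np.radians(a+5); t=np.array([np.sin(A),-np.cos(A)]) # clockwise tangent
F=s['contact_force'][:2]; print('TCP ang',round(a,2),'r',np.hypot(*q[:2]).round(1),'F along cw',(F@t).round(2),'radial',(F@[np.cos(A),np.sin(A)]).round(2))
E
python3 - <<'E'
from chk import *
im=manip.grab_frame('scene')[:,:,::-1]; cv2.imwrite('pics/s8.png',cv2.resize(im[130:290,170:340],None,fx=4.2,fy=3.7,interpolation=cv2.INTER_CUBIC))
E
```

```text
t 7.8 stand [-81.9 -57.8  94.6] toolx yaw 39.6 z [ 0.005 -0.002 -1.   ] F [ 2.79 -3.48  0.87] w 0.296 q [-0.11 -0.18  2.09 -0.    1.23  0.77]
TCP ang 215.19 r 100.2 F along cw -4.46 radial 0.11
```

View pics/s8.png

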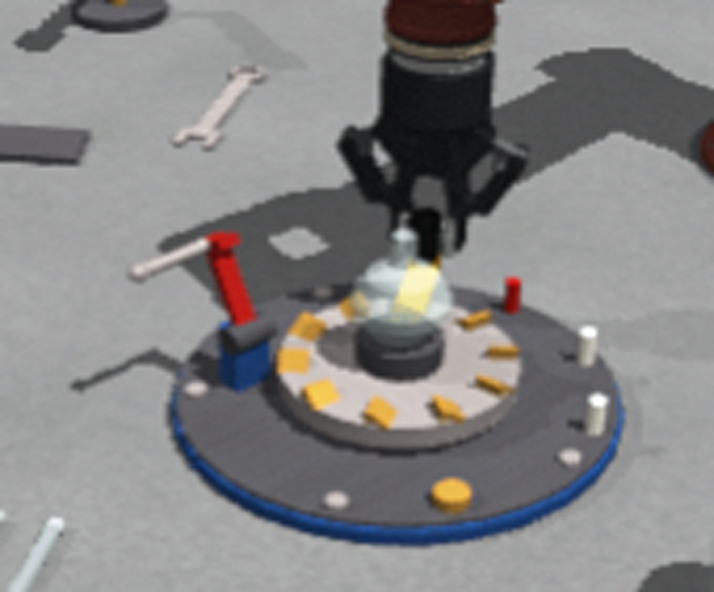

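```bash
python3 - <<'E'
from mv import *
p,R,s=cur(); r0=S(p)
T=[]
for a in np.linspace(215.2,197,7)[1:]:
    A=np.radians(a); T.append((W(100*np.cos(A),100*np.sin(A),r0[2]),down(a-180+5)))
delta(T)
E
```

```text
[0.0004, -0.0044, -0.0] [0.004, -0.002, 0.042]
[0.0007, -0.0097, -0.0] [0.004, -0.003, 0.094]
[0.0014, -0.0149, -0.0001] [0.004, -0.003, 0.147]
[0.0023, -0.0202, -0.0001] [0.004, -0.003, 0.2]
[0.0035, -0.0253, -0.0001] [0.004, -0.003, 0.253]
[0.0049, -0.0304, -0.0001] [0.003, -0.003, 0.306]
```

{"method": "step_arm", "body": {"deltas": [[0.0005, -0.0045, 0, 0, 0, 0.04, 0.4], [0.0005, -0.01, 0, 0, 0, 0.09, 0.4], [0.0015, -0.015, 0, 0, 0, 0.15, 0.4], [0.0025, -0.02, 0, 0, 0, 0.2, 0.4], [0.0035, -0.025, 0, 0, 0, 0.25, 0.4], [0.005, -0.0295, 0, 0, 0, 0.3, 0.4], [0.005, -0.0295, 0, 0, 0, 0.3, 0.4], [0.005, -0.0295, 0, 0, 0, 0.3, 0.4]]}}

```text
time: 8.65
tool_pos: [0.4595, 0.0463, 0.0935]
tool_rot: [0.0, 0.98, 0.197, 0.001]
contact_force: [-0.0, -1.8, 1.0]
gripper_width: 0.3
```

```bash
python3 - <<'E'
from chk import *
im=manip.grab_frame('scene')[:,:,::-1]; cv2.imwrite('pics/s9f.png',im); cv2.imwrite('pics/s9.png',cv2.resize(im[150:270,200:330],None,fx=5.5,fy=4.9,interpolation=cv2.INTER_CUBIC))
E
```

```text
t 8.65 stand [-95.5 -30.   93.5] toolx yaw 22.7 z [ 0.002 -0.    -1.   ] F [-0.01 -1.79  0.99] w 0.3 q [-0.06 -0.21  2.12 -0.    1.24  1.11]
TCP ang 197.45 r 100.1 F along cw -1.65 radial 0.69
```

View pics/s9.png

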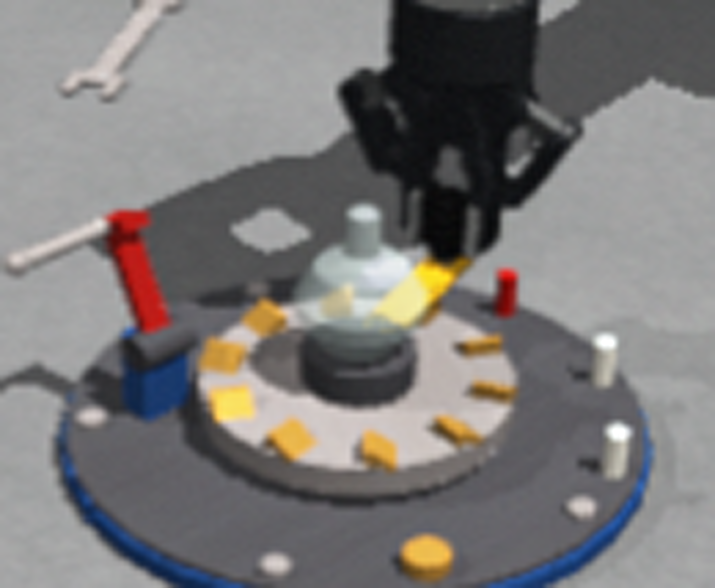

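{"method": "step_arm", "body": {"deltas": [[0, 0, 0, 0, 0, 0, 0.2], [0, 0, 0, 0, 0, 0, 0.0], [0, 0, -0.03, 0, 0, 0, 0.0], [0, 0, -0.07, 0, 0, 0, 0.0], [0, 0, -0.11, 0, 0, 0, 0.0], [0, 0, -0.14, 0, 0, 0, -0.2], [0, 0, -0.14, 0, 0, 0, -0.2]]}}

```text
time: 9.4
tool_pos: [0.4616, 0.0464, 0.2388]
tool_rot: [0.001, 0.981, 0.196, 0.005]
contact_force: [-0.3, -0.1, 0.6]
gripper_width: 0.602
```

```bash
python3 - <<'E'
from chk import *
delta([((.5,-.06,.235),down(10)),(W(109,-107,235),down(5)),(W(109,-107,129.5),down(5))])
im=manip.grab_frame('scene')[:,:,::-1]; cv2.imwrite('pics/s10f.png',im); cv2.imwrite('pics/s10.png',cv2.resize(im[150:270,200:330],None,fx=5.5,fy=4.9,interpolation=cv2.INTER_CUBIC))
E
```

```text
t 9.4 stand [-93.4 -30.  238.8] toolx yaw 22.6 z [ 0.011 -0.    -1.   ] F [-0.33 -0.14  0.57] w 0.602 q [-0.06 -0.36  1.98  0.    1.51  1.12]
TCP ang 197.83 r 98.1 F along cw 0.0 radial 0.36
[-0.0055, 0.113, 0.0042] [0.003, -0.01, 0.221]
[0.1695, 0.1347, 0.0061] [0.003, -0.01, 0.308]
[0.1685, 0.1342, 0.1116] [0.003, -0.01, 0.308]
```

View pics/s10.png

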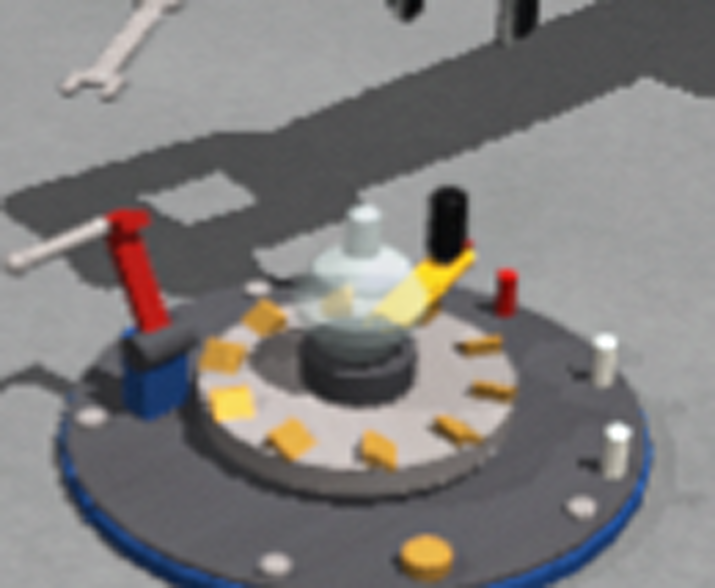

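```bash
python3 - <<'E'
from mv import *
z=lambda u,v:(200+(u+.5)/5.5-.5,150+(v+.5)/4.9-.5)
for n,uv,h in (('knobtop',(449,193),.122),('pointer',(470,246),.07),('redpeg top',(508,276),.05),('flask top',(366,213),.164)):
    q=S(onz('scene',z(*uv),h)); print(n,q.round(1),np.degrees(np.arctan2(q[1],q[0]))%360,np.hypot(*q[:2]))
E
```

```text
knobtop [-96.8 -30.1 122. ] 197.25465799861988 101.41340205708747
pointer [-122.8  -35.6   70. ] 196.16379731459608 127.83323494010313
redpeg top [-136.7  -18.3   50. ] 187.6225562789208 137.95315081103863
flask top [ -1.7   2.7 164. ] 122.58510151012932 3.188329112426274
```

{"method": "step_arm", "body": {"deltas": [[0, 0.05, 0, 0, -0.01, 0.1, -0.2], [0, 0.1, 0, 0, -0.01, 0.2, -0.2], [0.04, 0.12, 0, 0, -0.01, 0.31, -0.2], [0.08, 0.13, 0, 0, -0.01, 0.31, -0.2], [0.12, 0.134, 0, 0, -0.01, 0.31, -0.2], [0.169, 0.1345, 0, 0, -0.01, 0.31, -0.2], [0.169, 0.1345, 0, 0, -0.01, 0.31, -0.2], [0.169, 0.1345, 0, 0, -0.01, 0.31, -0.2]]}}

```text
time: 10.25
tool_pos: [0.6661, -0.0122, 0.2296]
tool_rot: [0.001, 0.999, 0.043, -0.007]
contact_force: [-0.6, -0.2, 0.6]
gripper_width: 0.605
```

```bash
python3 - <<'E'
from chk import *
delta([(W(109,-107,129.5),down(5))])
E
```

```text
t 10.25 stand [ 105.2 -106.3  229.6] toolx yaw 4.9 z [-0.014 -0.002 -1.   ] F [-0.56 -0.18  0.57] w 0.605 q [-0.13  0.16  1.51 -0.    1.48  1.36]
TCP ang 314.72 r 149.6 F along cw 0.5 radial -0.31
[0.0052, 0.0007, 0.1001] [0.001, 0.014, -0.001]
```

{"method": "step_arm", "body": {"deltas": [[0.003, 0, 0.04, 0, 0.014, 0, -0.2], [0.005, 0.001, 0.075, 0, 0.014, 0, -0.2], [0.005, 0.001, 0.1, 0, 0.014, 0, -0.2], [0.005, 0.001, 0.1, 0, 0.014, 0, 0.2], [0.005, 0.001, 0.1, 0, 0.014, 0, 0.5], [0.005, 0.001, 0.1, 0, 0.014, 0, 0.7]]}}

```text
time: 10.85
tool_pos: [0.6719, -0.0139, 0.1363]
tool_rot: [0.001, 0.999, 0.042, 0.005]
contact_force: [-0.6, -0.3, 0.4]
gripper_width: 0.15
```

```bash
python3 - <<'E'
from chk import *
im=manip.grab_frame('scene')[:,:,::-1]; cv2.imwrite('pics/s11f.png',im); cv2.imwrite('pics/s11.png',cv2.resize(im[150:270,180:310],None,fx=5.5,fy=4.9,interpolation=cv2.INTER_CUBIC))
E
```

```text
t 10.85 stand [ 110.9 -108.5  136.3] toolx yaw 4.8 z [ 0.01  -0.002 -1.   ] F [-0.61 -0.31  0.38] w 0.15 q [-0.13  0.23  1.59 -0.    1.31  1.36]
TCP ang 315.63 r 155.1 F along cw 0.63 radial -0.27
```

View pics/s11.png

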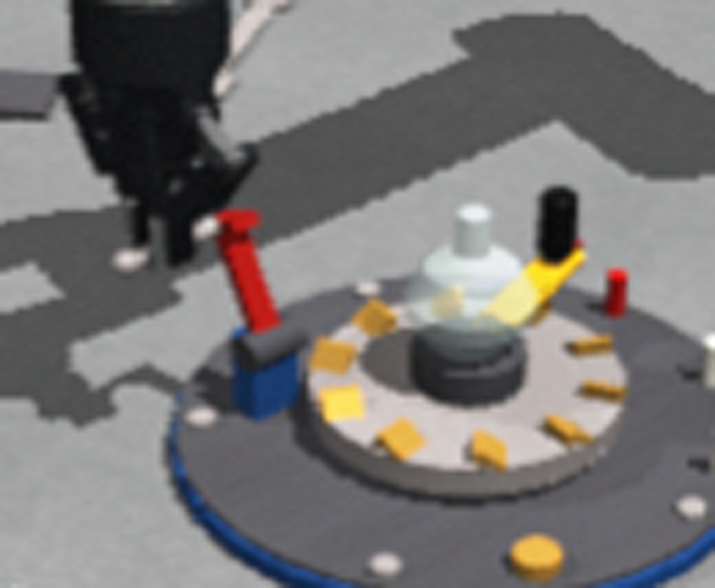

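{"method": "step_arm", "body": {"deltas": [[0, 0, 0.006, 0, 0, 0, 0.7], [0, 0, 0.006, 0, 0, 0, 0.8], [0, 0, 0.006, 0, 0, 0, 1.0], [0, 0, 0.006, 0, 0, 0, 1.0], [0, 0, 0.006, 0, 0, 0, 1.0]]}}

```text
time: 11.4
tool_pos: [0.6723, -0.0129, 0.1293]
tool_rot: [0.0, 0.999, 0.043, 0.004]
contact_force: [0.7, 2.7, 6.9]
gripper_width: 0.088
```

```bash
python3 - <<'E'
from chk import *
for o in (1.9,1.7,1.5,1.3,1.1,.9,.7,.5,.35,.2,.12):
    print(o,np.round([-75*(np.cos(o)-np.cos(2.0)),-75*(np.sin(o)-np.sin(2.0))],1))
E
```

```text
t 11.4 stand [ 111.3 -107.6  129.3] toolx yaw 4.9 z [ 0.009 -0.001 -1.   ] F [0.7  2.65 6.87] w 0.088 q [-0.13  0.24  1.59  0.    1.3   1.36]
TCP ang 315.99 r 154.8 F along cw -2.5 radial -1.13
1.9 [-7.  -2.8]
1.7 [-21.5  -6.2]
1.5 [-36.5  -6.6]
1.3 [-51.3  -4.1]
1.1 [-65.2   1.4]
0.9 [-77.8   9.4]
0.7 [-88.6  19.9]
0.5 [-97.   32.2]
0.35 [-101.7   42.5]
0.2 [-104.7   53.3]
0.12 [-105.7   59.2]
```

{"method": "step_arm", "body": {"deltas": [[0, -0.007, -0.003, 0, 0, 0, 1.0], [0, -0.0145, -0.005, 0, 0, 0, 1.0], [0, -0.0215, -0.006, 0, 0, 0, 1.0], [0, -0.029, -0.0065, 0, 0, 0, 1.0], [0, -0.0365, -0.0065, 0, 0, 0, 1.0], [0, -0.0515, -0.004, 0, 0, 0, 1.0], [0, -0.065, 0.0015, 0, 0, 0, 1.0], [0, -0.078, 0.0095, 0, 0, 0, 1.0], [0, -0.0885, 0.02, 0, 0, 0, 1.0], [0, -0.097, 0.032, 0, 0, 0, 1.0], [0, -0.1015, 0.0425, 0, 0, 0, 1.0], [0, -0.1015, 0.0425, 0, 0, 0, 1.0]]}}

```text
time: 12.6
tool_pos: [0.6634, 0.0886, 0.0833]
tool_rot: [0.0, 0.999, 0.043, 0.004]
contact_force: [5.3, 2.4, 2.7]
gripper_width: 0.091
```

```bash
python3 - <<'E'
from chk import *
im=manip.grab_frame('scene')[:,:,::-1]; cv2.imwrite('pics/s12f.png',im); cv2.imwrite('pics/s12.png',cv2.resize(im[150:270,180:310],None,fx=5.5,fy=4.9,interpolation=cv2.INTER_CUBIC))
E
```

```text
t 12.6 stand [111.3  -5.6  83.3] toolx yaw 4.9 z [ 0.008 -0.    -1.   ] F [5.25 2.39 2.73] w 0.091 q [ 0.02  0.28  1.62 -0.    1.22  1.51]
TCP ang 357.12 r 111.5 F along cw -2.19 radial 5.34
```

View pics/s12.png

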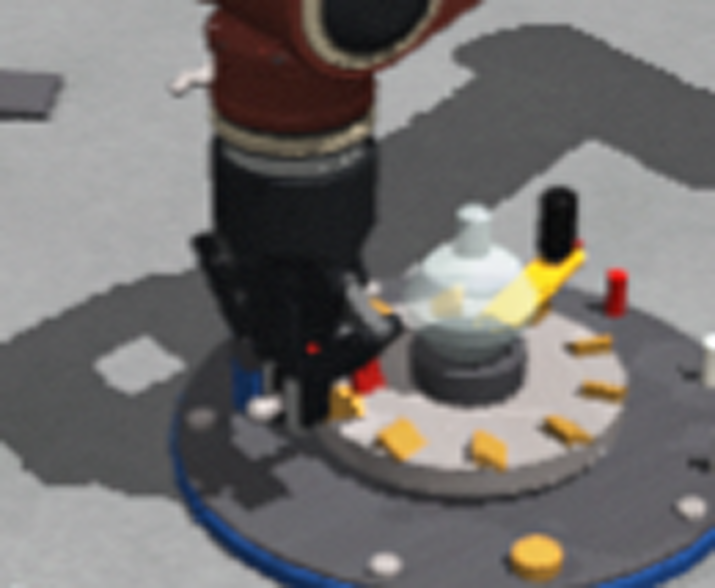

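{"method": "step_arm", "body": {"deltas": [[0, -0.001, 0.004, 0, 0, 0, 1.0], [0, -0.0015, 0.008, 0, 0, 0, 1.0], [0, -0.002, 0.012, 0, 0, 0, 1.0], [0, -0.0025, 0.015, 0, 0, 0, 1.0], [0, -0.0025, 0.015, 0, 0, 0, 1.0]]}}

```text
time: 13.15
tool_pos: [0.6632, 0.0918, 0.0695]
tool_rot: [-0.001, 0.999, 0.042, 0.004]
contact_force: [3.9, 5.5, 3.7]
gripper_width: 0.094
```

```bash
python3 chk.py
```

```text
t 13.15 stand [111.4  -2.4  69.5] toolx yaw 4.9 z [ 0.007  0.002 -1.   ] F [3.93 5.54 3.69] w 0.094 q [0.03 0.3  1.63 0.   1.2  1.51]
TCP ang 358.78 r 111.4 F along cw -5.27 radial 4.29
```

{"method": "step_arm", "body": {"deltas": [[0, -0.0003, 0.002, 0, 0, 0, 1.0], [0, -0.0003, 0.004, 0, 0, 0, 1.0], [0, -0.0003, 0.005, 0, 0, 0, 1.0], [0, -0.0003, 0.005, 0, 0, 0, 1.0]]}}

```text
time: 13.55
tool_pos: [0.6631, 0.0926, 0.0639]
tool_rot: [-0.001, 0.999, 0.042, 0.004]
contact_force: [6.6, 7.3, 0.2]
gripper_width: 0.09
```

```bash
python3 chk.py
```

```text
t 13.55 stand [111.4  -1.6  63.9] toolx yaw 4.8 z [ 0.008  0.003 -1.   ] F [6.6  7.31 0.17] w 0.09 q [0.03 0.31 1.63 0.   1.19 1.51]
TCP ang 359.16 r 111.4 F along cw -6.81 radial 7.11
```

{"method": "step_arm", "body": {"deltas": [[0, 0, 0, 0, 0, 0, 0.7], [0, 0, 0, 0, 0, 0, 0.4], [0, 0, 0, 0, 0, 0, 0.0], [0, 0, 0, 0, 0, 0, -0.2], [0, 0, -0.03, 0, 0, 0, -0.2], [0, 0, -0.075, 0, 0, 0, -0.2], [0, 0, -0.12, 0, 0, 0, -0.2], [0, 0, -0.16, 0, 0, 0, -0.2], [0, 0, -0.175, 0, 0, 0, -0.2]]}}

```text
time: 14.45
tool_pos: [0.6635, 0.0904, 0.246]
tool_rot: [0.001, 0.999, 0.042, 0.007]
contact_force: [0.1, -0.1, 0.7]
gripper_width: 0.599
```

```bash
python3 - <<'E'
from chk import *
A=np.radians(198); 
delta([(W(60,-110,240),down(5)),(W(100*np.cos(A),100*np.sin(A),225),down(23)),(W(100*np.cos(A),100*np.sin(A),93),down(23))])
im=manip.grab_frame('scene')[:,:,::-1]; cv2.imwrite('pics/s13f.png',im); cv2.imwrite('pics/s13.png',cv2.resize(im[150:270,180:310],None,fx=5.5,fy=4.9,interpolation=cv2.INTER_CUBIC))
E
```

```text
t 14.45 stand [111.6  -3.9 246. ] toolx yaw 4.8 z [ 0.014 -0.001 -1.   ] F [ 0.09 -0.12  0.75] w 0.599 q [ 0.03  0.14  1.5  -0.    1.48  1.51]
TCP ang 358.01 r 111.7 F along cw 0.12 radial 0.08
[-0.0514, 0.1063, 0.0055] [0.003, -0.014, -0.003]
[-0.2069, 0.0275, 0.0182] [0.005, -0.013, -0.317]
[-0.2088, 0.0272, 0.1502] [0.005, -0.013, -0.317]
```

View pics/s13.png

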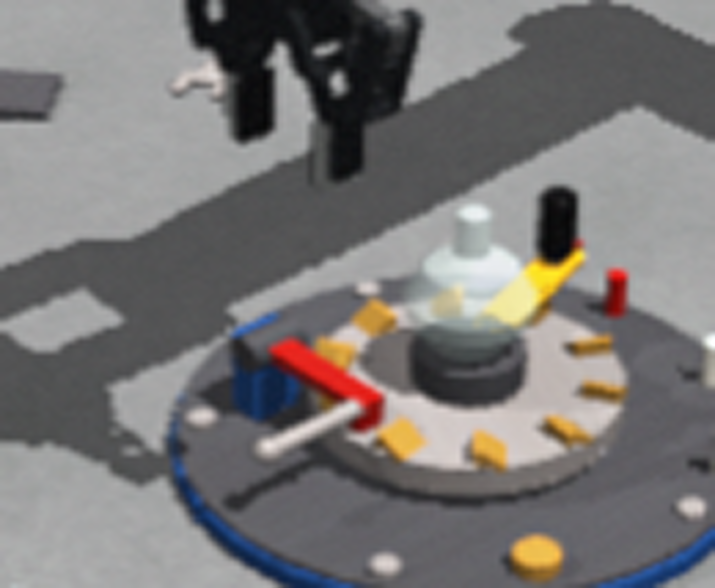

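{"method": "step_arm", "body": {"deltas": [[-0.02, 0.045, 0, 0, -0.013, 0, -0.2], [-0.05, 0.08, 0, 0, -0.013, 0, -0.2], [-0.1, 0.085, 0, 0, -0.013, -0.1, -0.2], [-0.15, 0.07, 0, 0, -0.013, -0.2, -0.2], [-0.19, 0.045, 0.005, 0, -0.013, -0.31, -0.2], [-0.207, 0.0275, 0.018, 0.005, -0.013, -0.317, -0.2], [-0.207, 0.0275, 0.018, 0.005, -0.013, -0.317, -0.2], [-0.207, 0.0275, 0.018, 0.005, -0.013, -0.317, -0.2]]}}

```text
time: 15.3
tool_pos: [0.4569, 0.0456, 0.2188]
tool_rot: [-0.001, 0.98, 0.2, -0.005]
contact_force: [1.1, -0.1, 0.8]
gripper_width: 0.6
```

```bash
python3 - <<'E'
from chk import *
A=np.radians(198); 
delta([(W(100*np.cos(A),100*np.sin(A),93),down(23))])
im=manip.grab_frame('scene')[:,:,::-1]; cv2.imwrite('pics/s14.png',cv2.resize(im[130:270,200:330],None,fx=5.5,fy=4.2,interpolation=cv2.INTER_CUBIC))
E
```

```text
t 15.3 stand [-98.1 -30.5 218.8] toolx yaw 23.0 z [-0.011  0.    -1.   ] F [ 1.12 -0.12  0.83] w 0.6 q [-0.06 -0.34  2.   -0.    1.49  1.11]
TCP ang 197.26 r 102.8 F along cw -0.53 radial -0.99
[0.004, 0.0019, 0.1258] [-0.004, 0.01, 0.001]
```

View pics/s14.png

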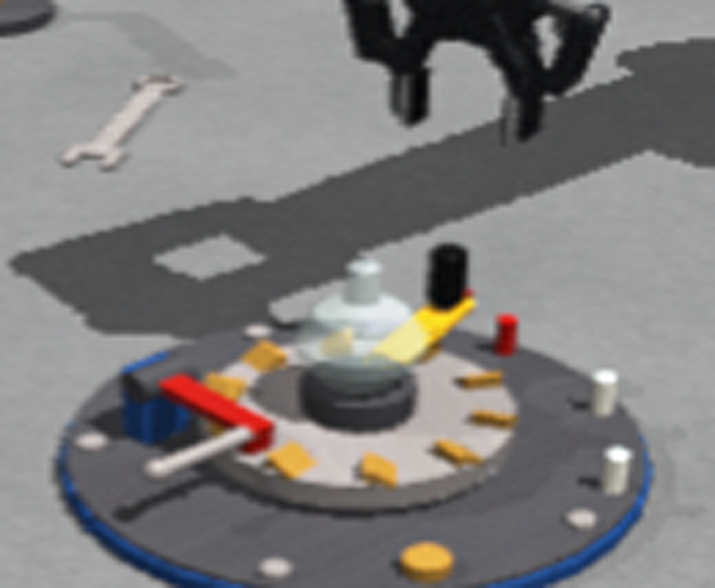

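{"method": "step_arm", "body": {"deltas": [[0.002, 0.002, 0.04, 0, 0.01, 0, -0.2], [0.004, 0.003, 0.075, -0.004, 0.01, 0, -0.2], [0.004, 0.003, 0.105, -0.004, 0.01, 0, -0.2], [0.004, 0.003, 0.126, -0.004, 0.01, 0, -0.2], [0.004, 0.003, 0.126, -0.004, 0.01, 0, 0.1], [0.004, 0.003, 0.126, -0.004, 0.01, 0, 0.3], [0.004, 0.003, 0.126, -0.004, 0.01, 0, 0.35], [0.004, 0.003, 0.126, -0.004, 0.01, 0, 0.35]]}}

```text
time: 16.15
tool_pos: [0.4631, 0.0442, 0.0965]
tool_rot: [0.0, 0.98, 0.2, 0.003]
contact_force: [0.3, -0.4, 0.5]
gripper_width: 0.323
```

```bash
python3 - <<'E'
from chk import *
p,R,s=cur()
T=[]
for a in (198,197,196,195,194,193,192,191,190):
    A=np.radians(a); T.append((W(100*np.cos(A),100*np.sin(A),S(p)[2]),down(a-180+5)))
delta(T)
E
```

```text
t 16.15 stand [-92.  -32.4  96.5] toolx yaw 23.0 z [ 0.006  0.    -1.   ] F [ 0.32 -0.35  0.48] w 0.323 q [-0.07 -0.21  2.11  0.    1.24  1.1 ]
TCP ang 199.4 r 97.6 F along cw -0.46 radial -0.15
[-0.0024, -0.0024, -0.0] [0.002, -0.006, 0.0]
[-0.0024, -0.0041, -0.0] [0.002, -0.006, 0.018]
[-0.0024, -0.0059, -0.0] [0.002, -0.006, 0.035]
[-0.0023, -0.0076, -0.0] [0.002, -0.006, 0.053]
[-0.0022, -0.0094, -0.0] [0.002, -0.006, 0.07]
[-0.0021, -0.0111, -0.0] [0.002, -0.006, 0.088]
[-0.0019, -0.0128, -0.0] [0.002, -0.006, 0.105]
[-0.0017, -0.0146, -0.0] [0.002, -0.006, 0.122]
[-0.0015, -0.0163, -0.0] [0.002, -0.006, 0.14]
```

{"method": "step_arm", "body": {"deltas": [[-0.0015, -0.001, 0, 0, -0.006, 0, 0.35], [-0.0025, -0.002, 0, 0, -0.006, 0, 0.35], [-0.0025, -0.003, 0, 0, -0.006, 0.01, 0.35], [-0.0025, -0.004, 0, 0, -0.006, 0.02, 0.35]]}}

```text
time: 16.55
tool_pos: [0.4579, 0.0469, 0.0949]
tool_rot: [0.001, 0.982, 0.189, -0.001]
contact_force: [1.2, -2.7, -0.4]
gripper_width: 0.324
```

```bash
python3 chk.py
```

```text
t 16.55 stand [-97.  -29.2  94.9] toolx yaw 21.8 z [-0.002 -0.003 -1.   ] F [ 1.19 -2.69 -0.39] w 0.324 q [-0.06 -0.22  2.12 -0.    1.24  1.13]
TCP ang 196.77 r 101.3 F along cw -2.94 radial -0.1
```

{"method": "step_arm", "body": {"deltas": [[0, -0.0007, 0, 0, 0, 0.007, 0.35], [0, -0.0014, 0, 0, 0, 0.014, 0.35], [0, -0.002, 0, 0, 0, 0.02, 0.35]]}}

```text
time: 16.85
tool_pos: [0.4573, 0.0487, 0.0948]
tool_rot: [0.001, 0.984, 0.18, -0.001]
contact_force: [1.0, -2.9, 1.4]
gripper_width: 0.323
```

```bash
python3 chk.py
```

```text
t 16.85 stand [-97.5 -27.4  94.8] toolx yaw 20.7 z [-0.002 -0.002 -1.   ] F [ 1.04 -2.87  1.38] w 0.323 q [-0.05 -0.22  2.12 -0.    1.24  1.16]
TCP ang 195.68 r 101.3 F along cw -3.05 radial 0.04
```

{"method": "step_arm", "body": {"deltas": [[0, -0.0007, 0, 0, 0, 0.007, 0.35], [0, -0.0014, 0, 0, 0, 0.014, 0.35], [0, -0.002, 0, 0, 0, 0.02, 0.35]]}}

```text
time: 17.15
tool_pos: [0.4565, 0.0508, 0.0948]
tool_rot: [0.001, 0.985, 0.17, -0.001]
contact_force: [0.1, -3.1, 2.0]
gripper_width: 0.327
```

```bash
python3 chk.py
```

```text
t 17.15 stand [-98.1 -25.2  94.8] toolx yaw 19.6 z [-0.002 -0.002 -1.   ] F [ 0.13 -3.15  1.98] w 0.327 q [-0.05 -0.22  2.12 -0.    1.24  1.18]
TCP ang 194.42 r 101.3 F along cw -3.01 radial 0.92
```

{"method": "step_arm", "body": {"deltas": [[0, -0.0007, 0, 0, 0, 0.007, 0.35], [0, -0.0014, 0, 0, 0, 0.014, 0.35], [0, -0.002, 0, 0, 0, 0.02, 0.35]]}}

```text
time: 17.45
tool_pos: [0.4558, 0.0527, 0.0948]
tool_rot: [0.001, 0.987, 0.16, -0.001]
contact_force: [1.1, -2.6, 2.0]
gripper_width: 0.328
```

```bash
python3 chk.py
```

```text
t 17.45 stand [-98.6 -23.2  94.8] toolx yaw 18.4 z [-0.002 -0.002 -1.   ] F [ 1.06 -2.58  2.03] w 0.328 q [-0.05 -0.22  2.12 -0.    1.24  1.2 ]
TCP ang 193.26 r 101.3 F along cw -2.78 radial -0.2
```

{"method": "step_arm", "body": {"deltas": [[0, -0.0007, 0, 0, 0, 0.007, 0.35], [0, -0.0014, 0, 0, 0, 0.014, 0.35]]}}

```text
time: 17.65
tool_pos: [0.4552, 0.0541, 0.0947]
tool_rot: [0.001, 0.988, 0.153, -0.001]
contact_force: [1.9, -2.9, 2.8]
gripper_width: 0.326
```

```bash
python3 chk.py
```

```text
t 17.65 stand [-99.  -21.9  94.7] toolx yaw 17.6 z [-0.003 -0.002 -1.   ] F [ 1.9  -2.9   2.81] w 0.326 q [-0.04 -0.22  2.12 -0.    1.24  1.22]
TCP ang 192.46 r 101.4 F along cw -3.34 radial -0.94
```

{"method": "step_arm", "body": {"deltas": [[0, -0.0007, 0, 0, 0, 0.007, 0.35], [0, -0.0014, 0, 0, 0, 0.014, 0.35]]}}

```text
time: 17.85
tool_pos: [0.4547, 0.0554, 0.0946]
tool_rot: [0.001, 0.989, 0.146, -0.002]
contact_force: [-0.1, -2.2, 2.1]
gripper_width: 0.327
```

```bash
python3 chk.py
```

```text
t 17.85 stand [-99.4 -20.5  94.6] toolx yaw 16.8 z [-0.003 -0.002 -1.   ] F [-0.08 -2.2   2.12] w 0.327 q [-0.04 -0.22  2.12 -0.    1.24  1.24]
TCP ang 191.66 r 101.5 F along cw -2.08 radial 0.7
```

{"method": "step_arm", "body": {"deltas": [[0, -0.0007, 0, 0, 0, 0.007, 0.35], [0, -0.0014, 0, 0, 0, 0.014, 0.35]]}}

```text
time: 18.05
tool_pos: [0.4543, 0.0568, 0.0946]
tool_rot: [0.001, 0.99, 0.139, -0.002]
contact_force: [1.3, -2.4, 3.0]
gripper_width: 0.329
```

```bash
python3 chk.py
```

```text
t 18.05 stand [-99.7 -19.1  94.6] toolx yaw 16.0 z [-0.003 -0.002 -1.   ] F [ 1.27 -2.42  2.98] w 0.329 q [-0.04 -0.22  2.12 -0.    1.24  1.25]
TCP ang 190.86 r 101.5 F along cw -2.68 radial -0.56
```

{"method": "step_arm", "body": {"deltas": [[0, -0.0007, 0, 0, 0, 0.007, 0.35], [0, -0.0014, 0, 0, 0, 0.014, 0.35]]}}

```text
time: 18.25
tool_pos: [0.4539, 0.0581, 0.0946]
tool_rot: [0.001, 0.991, 0.132, -0.002]
contact_force: [0.9, -2.8, 3.1]
gripper_width: 0.328
```

```bash
python3 chk.py
```

```text
t 18.25 stand [-100.   -17.8   94.6] toolx yaw 15.2 z [-0.003 -0.002 -1.   ] F [ 0.88 -2.76  3.07] w 0.328 q [-0.03 -0.22  2.12 -0.    1.24  1.27]
TCP ang 190.07 r 101.6 F along cw -2.9 radial -0.13
```

{"method": "step_arm", "body": {"deltas": [[0, -0.0007, 0, 0, 0, 0.007, 0.35], [0, -0.0014, 0, 0, 0, 0.014, 0.35]]}}

```text
time: 18.45
tool_pos: [0.4536, 0.0595, 0.0946]
tool_rot: [0.001, 0.992, 0.125, -0.002]
contact_force: [0.2, -2.4, 2.8]
gripper_width: 0.33
```

```bash
python3 chk.py
```

```text
t 18.45 stand [-100.2  -16.4   94.6] toolx yaw 14.4 z [-0.003 -0.002 -1.   ] F [ 0.23 -2.4   2.85] w 0.33 q [-0.03 -0.22  2.12 -0.    1.24  1.29]
TCP ang 189.28 r 101.6 F along cw -2.38 radial 0.37
```

{"method": "step_arm", "body": {"deltas": [[0, -0.0007, 0, 0, 0, 0.007, 0.35], [0, -0.0014, 0, 0, 0, 0.014, 0.35]]}}

```text
time: 18.65
tool_pos: [0.4532, 0.0608, 0.0946]
tool_rot: [0.001, 0.993, 0.118, -0.002]
contact_force: [-0.1, -2.9, 1.3]
gripper_width: 0.328
```

```bash
python3 chk.py
```

```text
t 18.65 stand [-100.5  -15.    94.6] toolx yaw 13.6 z [-0.003 -0.002 -1.   ] F [-0.05 -2.9   1.32] w 0.328 q [-0.03 -0.22  2.12 -0.    1.24  1.31]
TCP ang 188.49 r 101.6 F along cw -2.81 radial 0.73
```

{"method": "step_arm", "body": {"deltas": [[0, -0.0007, 0, 0, 0, 0.007, 0.35], [0, -0.0014, 0, 0, 0, 0.014, 0.35]]}}

```text
time: 18.85
tool_pos: [0.453, 0.0619, 0.0946]
tool_rot: [0.001, 0.994, 0.111, -0.001]
contact_force: [-0.2, -4.4, 1.3]
gripper_width: 0.324
```

```bash
python3 - <<'E'
from chk import *
im=manip.grab_frame('scene')[:,:,::-1]; cv2.imwrite('pics/s15f.png',im); cv2.imwrite('pics/s15.png',cv2.resize(im[165:270,200:330],None,fx=6,fy=5.6,interpolation=cv2.INTER_CUBIC))
E
```

```text
t 18.85 stand [-100.6  -13.9   94.6] toolx yaw 12.8 z [-0.003 -0.003 -1.   ] F [-0.23 -4.43  1.27] w 0.324 q [-0.03 -0.22  2.12 -0.    1.24  1.32]
TCP ang 187.84 r 101.6 F along cw -4.27 radial 1.21
```

View pics/s15.png

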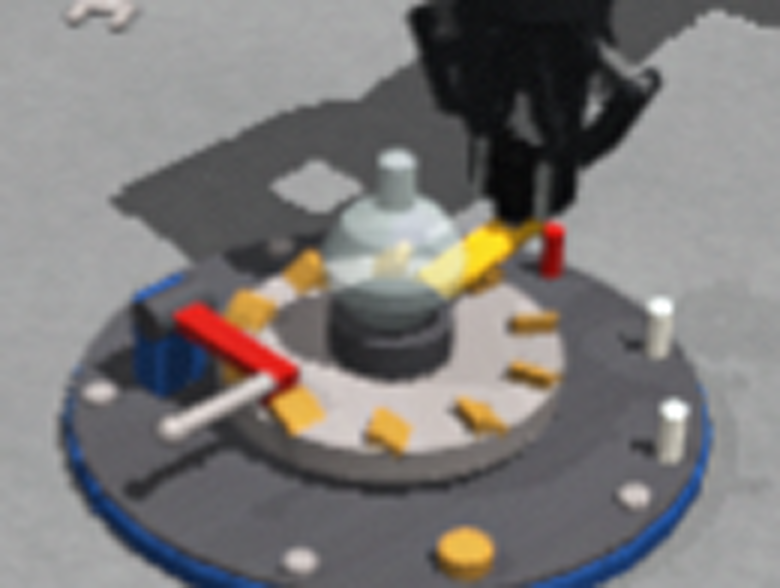

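{"method": "step_arm", "body": {"deltas": [[0, -0.0004, 0, 0, 0, 0, 0.35]]}}

```text
time: 19.0
tool_pos: [0.4529, 0.062, 0.0946]
tool_rot: [0.001, 0.994, 0.112, -0.001]
contact_force: [0.5, -5.6, 2.1]
gripper_width: 0.328
```

```bash
python3 chk.py
```

```text
t 19.0 stand [-100.6  -13.8   94.6] toolx yaw 12.8 z [-0.003 -0.003 -1.   ] F [ 0.54 -5.6   2.05] w 0.328 q [-0.03 -0.22  2.12 -0.    1.24  1.32]
TCP ang 187.78 r 101.6 F along cw -5.59 radial 0.71
```

{"method": "step_arm", "body": {"deltas": [[0, -0.0004, 0, 0, 0, 0, 0.35]]}}

```text
time: 19.1
tool_pos: [0.4529, 0.0621, 0.0946]
tool_rot: [0.002, 0.994, 0.112, -0.001]
contact_force: [0.1, -6.6, 1.3]
gripper_width: 0.325
```

```bash
python3 chk.py
```

```text
t 19.1 stand [-100.7  -13.7   94.6] toolx yaw 12.8 z [-0.002 -0.004 -1.   ] F [ 0.09 -6.57  1.28] w 0.325 q [-0.02 -0.22  2.12 -0.    1.24  1.32]
TCP ang 187.73 r 101.6 F along cw -6.43 radial 1.36
```

{"method": "step_arm", "body": {"deltas": [[0, -0.0005, 0, 0, 0, 0, 0.35], [0, -0.001, 0, 0, 0, 0, 0.35], [0, -0.001, 0, 0, 0, 0, 0.35]]}}

```text
time: 19.4
tool_pos: [0.4528, 0.0623, 0.0946]
tool_rot: [0.003, 0.994, 0.112, -0.001]
contact_force: [2.3, -9.6, 1.2]
gripper_width: 0.321
```

```bash
python3 chk.py
```

```text
t 19.4 stand [-100.7  -13.5   94.6] toolx yaw 12.8 z [-0.002 -0.006 -1.   ] F [ 2.29 -9.59  1.18] w 0.321 q [-0.02 -0.22  2.12 -0.01  1.24  1.33]
TCP ang 187.61 r 101.6 F along cw -9.86 radial -0.14
```

{"method": "step_arm", "body": {"deltas": [[0, 0.0, 0, 0, 0, 0, 0.25], [0, 0.001, 0, 0, 0, 0, 0.1], [0, 0.003, 0, 0, 0, 0, -0.1], [0, 0.003, 0, 0, 0, 0, -0.1], [0, 0.003, -0.02, 0, 0, 0, -0.1], [0, 0.003, -0.06, 0, 0, 0, -0.1], [0, 0.003, -0.11, 0, 0, 0, -0.1], [0, 0.003, -0.15, 0, 0, 0, -0.1], [0, 0.003, -0.15, 0, 0, 0, -0.1]]}}

```text
time: 20.3
tool_pos: [0.4569, 0.0614, 0.2523]
tool_rot: [0.001, 0.994, 0.112, 0.005]
contact_force: [-0.7, -0.3, -0.2]
gripper_width: 0.553
```

```bash
python3 - <<'E'
from chk import *
im=manip.grab_frame('scene')[:,:,::-1]; cv2.imwrite('pics/s16f.png',im); cv2.imwrite('pics/s16.png',cv2.resize(im[165:270,200:330],None,fx=6,fy=5.6,interpolation=cv2.INTER_CUBIC))
E
```

```text
t 20.3 stand [-96.8 -14.7 252.3] toolx yaw 12.8 z [ 0.01  -0.002 -1.   ] F [-0.7  -0.31 -0.2 ] w 0.553 q [-0.03 -0.37  1.97 -0.    1.53  1.32]
TCP ang 188.64 r 97.9 F along cw -0.14 radial 0.75
```

View pics/s16.png

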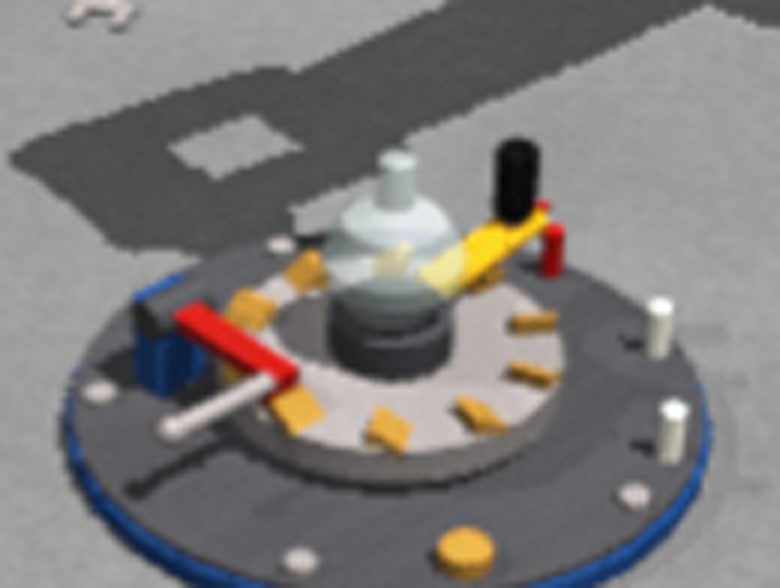

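```bash
python3 - <<'E'
from meas import *
from mv import S
for f in ('scene0','s13f','s15f','s16f'):
    im=cv2.imread(f'pics/{f}.png').astype(int); b,g,r=im[...,0],im[...,1],im[...,2]
    print(f,comp(im,(r-g>70)&(r-b>70)&(g<90),(205,180,325,280),3))
z=lambda u,v:(200+(u+.5)/6-.5,165+(v+.5)/5.6-.5)
for n,uv,h in (('knobtop',(517,147),.122),('pointer',(544,207),.07),('redpeg top',(554,231),.05)):
    q=S(onz('scene',z(*uv),h)); print(n,q.round(1),np.degrees(np.arctan2(q[1],q[0]))%360,np.hypot(*q[:2]))
a=cv2.imread('pics/s15f.png').astype(int);b=cv2.imread('pics/s16f.png').astype(int)
d=abs(a-b).sum(2)[215:255,215:300];print('change teeth region',np.percentile(d,[50,95,99,100]))
E
```

```text
scene0 [((np.float64(291.88), np.float64(208.88)), 24), ((np.float64(239.48), np.float64(226.8)), 122)]
s13f [((np.float64(291.92), np.float64(209.0)), 25), ((np.float64(239.31), np.float64(226.81)), 123)]
s15f [((np.float64(291.85), np.float64(208.88)), 26), ((np.float64(238.86), np.float64(226.15)), 115)]
s16f [((np.float64(291.92), np.float64(209.0)), 25), ((np.float64(238.88), np.float64(226.11)), 113)]
knobtop [-99.4 -14.3 122. ] 188.1889951236348 100.42656145108462
pointer [-127.6  -18.5   70. ] 188.25831003227765 128.92946666567056
redpeg top [-137.   -18.7   50. ] 187.7749419825798 138.2741764750875
change teeth region [ 8. 14. 18. 37.]
```

```bash
python3 - <<'E'
import cv2,numpy as np
a=cv2.imread('pics/s13f.png');b=cv2.imread('pics/s16f.png');c=cv2.imread('pics/scene0.png')
o=[cv2.resize(x[212:252,218:262],None,fx=6,fy=8,interpolation=cv2.INTER_NEAREST) for x in (c,a,b)]
cv2.imwrite('pics/cmp.png',np.hstack(o))
E
```

```text
(no output)
```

View pics/cmp.png

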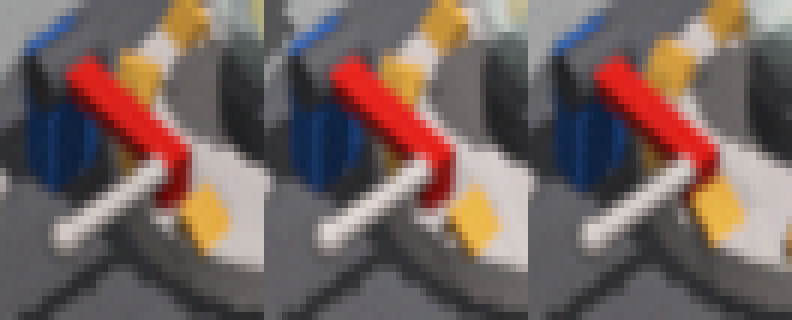

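```bash
python3 - <<'E'
from chk import *
print(manip.job_done())
E
```

```text
t 20.35 stand [-98.2 -14.6 248.6] toolx yaw 12.8 z [ 0.005 -0.001 -1.   ] F [ 0.24  0.06 -0.58] w 0.553 q [-0.03 -0.37  1.97 -0.    1.53  1.32]
TCP ang 188.44 r 99.3 F along cw 0.0 radial -0.25
the job is handed in; nothing more can be done
None
```

The wheel is set back to the red peg and the job was handed in at about 20 s of the 72 s allowed.

**What I did:**
- The red peg stood one tooth back from the start, at 189°.
- I gripped the pawl's bar, threw the pawl over, and saw in the picture that it stayed over.
- I turned the wheel backwards, pushing the knob with the jaws loosely around it, and stopped about 0.16 rad short of the peg.
- I lowered the pawl gripped almost to the bottom and released it into the gap between two teeth.
- I then crept the wheel on until the push rose from about 3 N of friction to 9.9 N with almost no further movement.
- Finally I opened the jaws and lifted clear.

**Last checks:**
- **Pointer:** it lies within about 0.5° of the red peg in the camera view. My reading put it about 129 mm from the wheel's axis instead of the stated 120 mm, so only the angle is reliable.
- **Pawl:** its bar is in the same image position as at the start with the pawl down. A tooth stands against the nose and did not visibly move when I let go.
- **Robot:** it touches nothing, and the force reading is about 0.

**Not confirmed:** the force still bearing on the nose after release can't be measured directly. I infer it from the 9.9 N push and the wheel not springing back. The grip on the 10 mm bar read only about 7.6 mm, but the bar held through both moves. I did not measure the bystanders again; the tool stayed well above them.

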